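# Fit the drive sprocket from the bottom of the stock spindle

## Robot

A 6-joint arm with a two-finger parallel gripper is mounted at the origin on the work surface. World frame = base frame: x ahead of the robot, y to its left, z up, the work surface at z = 0. Lengths are in m, angles in rad, forces in N, time in s.
With the tool pointing down it reaches from about 0.3 to 0.775 m from the base axis. Payload 14.6 kg.
Tool frame: the origin (TCP) lies at the very end of the fingers, on their centre line; the grasp point (between the pads) lies 19 mm behind it; z points along the fingers, y is the line along which they close (so a half turn about z gives the same grasp; the last joint's range is limited). The gripper opens to 94 mm and grips with 3 to 60 N. Pads are 16 mm wide; open, the fingers measure 119 mm over their backs; the gripper's body (75 mm by 177 mm) begins 78 mm behind the grasp point.
Start: joints at [-1.271, 0.3, 1.521, -0, 1.321, -0.067], TCP at [0.197, -0.513, 0.205] pointing down, gripper open.
Joint ranges: [-3.03, 3.03], [-0.79, 2.21], [0.23, 2.52], [-1.04, 4.18], [0, 3.07], [-2.55, 2.55]. Speed limits (rad/s): [2.22, 2.22, 2.57, 3.14, 3.14, 3.14].

## Interface

Orientations are given as [roll, pitch, yaw] about the fixed x, y, z axes, in that order (R = Rz(yaw) Ry(pitch) Rx(roll)).
In Python, from station import ctrl, cams gives the robot as it stands. The module is installed in compiled form; this text tells all that it offers.
- The arm moves only by the tool arm_command, never from a script. Its argument "plan" is a list that holds one entry, the list of rows, each a list of 7 numbers: the shift along the tool's x, y, z in fractions of the full range, 1 being 0.75 m, then the turn, a rotation vector about the tool's x, y, z in a scale on which 1.0 is pi rad, then the closure, from -1 (fully open) to 1 (shut). A call has 1 to 12 rows; each row is the pose to reach, as a shift and turn from the pose commanded when the call began, along the tool's axes at that moment; what a row does not reach only later rows make up. A row lasts 1/10 s, in which the tool goes at most 50 mm and 8.59 degrees, less where a joint would pass 70% of its speed; a pose out of reach is approached as far as the arm can. Shift and turn numbers lie between -1 and 1, and a call with a number outside is refused. A call with a gripper value outside its range is refused whole. The fingers move at their own pace and stop on an object; "squeeze" is the grip in N (left out, the last holds). Time passes only in rows, so rows that repeat a pose let the fingers close. It gives the time, the measured TCP pose, the force, the opening and the grip force at its end, in the units of the state.
- ctrl.get_obs(): the state, without advancing time (a new reading comes with each control period).
- cams.camera(name): name is "scene" or "top" or "wrist"; returns (picture, depth): 480x640x3 uint8, blue, green, red; 480x640 float32, m along the optical axis (not along the pixel's ray), 0 where there is no reading.
- cams.camera_info(name): a dict with "fx", "fy", "cx", "cy" (pixels), "dist_coeffs" ([k1, k2, p1, p2, k3] as OpenCV has them; the pictures are not rectified), "world_to_cam" (4x4, takes a point from world to camera coordinates). Camera axes: x right, y down, z forward; pixel columns grow to the right and rows downward; lengths in m; the calibration is good to about 2 mm. A picture is of the moment at which its call begins: read the wrist's pose just before it. camera_info takes no time and is no camera call; for the wrist camera it gives the pose at the moment of the call.
- ctrl.hand_in(): hands the job in; it is judged then, once.
The state is a dict: "time_s": time; "qpos": joint angles; "joint_vel": joint speeds; "tau": joint torques, N m; "ee_pos": TCP position; "eef_rot": TCP orientation; "force": force on the tool from outside, world axes, zero at the start; "moment": the same for the moment, N m; "grip_width": finger opening in m; "grip_force": force on a finger pad.
Only numpy, scipy, OpenCV 4.12 (cv2) and the standard library are available. Lean on these libraries where they do the work, as an engineer would, in place of code of your own. Each camera call takes 0.05 s, during which the arm holds its last target. There are 200 camera calls.

## Task

The drive unit needs the big steel sprocket from the bottom of the spindle. First lift the two sprockets above it off, one at a time, and lay the green-bossed one flat in the green tray and then the red-bossed one flat in the red tray; then seat the big one fully home on the drive unit's flatted shaft, its orange mark turned to the unit's orange mark. After that put the other two back on the spindle as they were, red below and green on top, leave everything released and at rest, and do not knock over the oil bottle.

Things in the scene. Friction and masses are not known exactly. Their poses are not given: they have to be found in the camera images.
- drive_sprocket: Toothed disc, 108 mm wide, 5 mm thick, with a bare steel twelve-sided boss 34 mm across flats up to 28 mm above the underside; a flat every 30 deg, one facing own +x. D-bore 18.4 mm, flat 6.6 mm off axis on the +x side, as are orange marks on disc and boss. Origin: underside centre, z up. About 300 g. Starts lowest, underside 12 mm above the bench; yaw within 46 deg of the robot's.
- red_sprocket: Toothed disc, 88 mm wide, 5 mm thick, with a red twelve-sided boss 34 mm across flats up to 28 mm above the underside; a flat every 30 deg, one facing own +x. Dark disc, round 18.4 mm bore. Origin: underside centre, z up. About 200 g. Starts on the steel sprocket's boss, underside 40 mm above the bench.
- green_sprocket: Toothed disc, 72 mm wide, 5 mm thick, with a green twelve-sided boss 34 mm across flats up to 28 mm above the underside; a flat every 30 deg, one facing own +x. Bright disc, round 18.4 mm bore. Origin: underside centre, z up. About 140 g. Starts on top, on the red sprocket's boss, underside 68 mm above the bench.
- spindle: Stock spindle, fixed for the run: square pale wooden base 120 x 120 x 12 mm with a steel pin of 10 mm diameter upright in its middle, the pin's pointed tip 82 mm above the bench. Origin: centre of the base's underside on the bench, z up along the pin.
- drive_unit: Fixed. Black drum 124 mm wide on a 140 mm steel disc. On its axis a 32 mm aluminium shoulder, top 75 mm above the bench (the sprocket's underside rests there), and a 16 mm upright steel shaft up to 106 mm, its last 6 mm tapered. The shaft's one flat, 5.4 mm off axis, faces own +x, where the drum top has an orange stripe. Origin: shaft axis at bench height; yaw within 35 deg of the robot's.
- red_tray: Shallow red square tray, fixed for the run: 120 x 120 mm outside, 112 x 112 mm inside, walls 12 mm high, floor 4 mm thick. Origin: centre of its underside on the bench, z up.
- green_tray: Shallow green square tray, fixed for the run, of the same sizes as the red one: 120 x 120 mm outside, 112 x 112 mm inside, walls 12 mm high, floor 4 mm thick. Origin: centre of its underside on the bench, z up.
- oil_bottle: Small yellow oil bottle with a black cap, standing loose nearest to the robot between the stations, 40 mm in diameter and 110 mm tall; leave it standing. Origin: centre of its underside, z up.
There are look-alikes about, which are no part of the job. What is shaped like the drive_sprocket but purple or yellow is not meant.

How it is judged:
By the outcome, as a careful person would: the job done as asked, in the order asked, and still so for the second after the job is handed in, with the robot touching nothing.
It also fails if it takes over 136 s, if anything falls off the work surface, if the arm or the gripper's body presses on something with over 40 N, if the wrist force passes 120 N, or if a joint passes its speed limit or range.

## Working session

There is one attempt and no reset: what is moved stays moved. The work goes in short steps, Python scripts to look and compute and a tool call to move; the robot and the scene stay as the last step left them, time stands still between calls to the robot, and variables do not carry over. Pictures are saved under pics/ and viewed, at most 15 in all, crops included, and the job is handed in when it is done.

Besides the shell and the picture viewer there is one more tool, called by a JSON object that holds its "api" and its "payload". arm_command: Moves the arm, as the interface text tells. Its arguments: {"type":"object","properties":{"plan":{"type":"array"},"squeeze":{"type":"number"}},"required":["plan"]}

```bash
mkdir -p pics
cat > h.py <<'E'
import numpy as np, cv2
from station import ctrl, cams
from scipy.spatial.transform import Rotation as R
def ray(name,px,z,info=None):
    i=info or cams.camera_info(name); K=np.array([[i['fx'],0,i['cx']],[0,i['fy'],i['cy']],[0,0,1.]])
    p=cv2.undistortPoints(np.array(px,float).reshape(-1,1,2),K,np.array(i['dist_coeffs'],float)).reshape(-1,2)
    T=np.linalg.inv(np.array(i['world_to_cam'])); d=np.c_[p,np.ones(len(p))]@T[:3,:3].T; o=T[:3,3]
    return o+d*((z-o[2])/d[:,2])[:,None]
def proj(name,P,info=None):
    i=info or cams.camera_info(name); K=np.array([[i['fx'],0,i['cx']],[0,i['fy'],i['cy']],[0,0,1.]])
    T=np.array(i['world_to_cam']); r,_=cv2.Rodrigues(T[:3,:3])
    return cv2.projectPoints(np.array(P,float).reshape(-1,1,3),r,T[:3,3],K,np.array(i['dist_coeffs'],float))[0].reshape(-1,2)
E
python3 - <<'E'
from h import *
for n in("top","scene"):
    a,d=cams.camera(n); cv2.imwrite(f"pics/{n}0.png",a); np.save(f"pics/{n}0d.npy",d)
    i=cams.camera_info(n); T=np.linalg.inv(np.array(i['world_to_cam'])); print(n,i['fx'],T[:3,3].round(3),T[:3,2].round(2),i['dist_coeffs'])
o=ctrl.get_obs(); print(o)
E
```

```text
top 561.8179699269598 [0.306 0.102 1.577] [ 0.1 -0.  -1. ] [-0.08267406  0.          0.          0.          0.        ]
scene 467.84111393959256 [1.077 0.523 1.005] [-0.52 -0.37 -0.77] [0.03981092 0.         0.         0.         0.        ]
{'time_s': 0.1, 'qpos': array([-1.27061356e+00,  3.00399284e-01,  1.52150763e+00, -5.91733133e-06,
        1.32070116e+00, -6.66204984e-02]), 'joint_vel': array([ 2.72345000e-04, -1.64629309e-03, -1.71722509e-03,  1.37627135e-03,
       -2.02553601e-03, -4.96154936e-05]), 'tau': array([ 2.38157329e-03, -5.32648766e+01, -3.53286052e+01,  7.09847594e-02,
        2.34990148e-02, -4.96891846e-05]), 'ee_pos': array([ 0.19716492, -0.51319719,  0.20495679]), 'eef_rot': array([-3.14057910e+00, -6.18789251e-05,  3.66804703e-01]), 'force': array([0.09198408, 0.4878411 , 0.09297799]), 'moment': array([-0.01005857, -0.02121311, -0.0203192 ]), 'grip_force': 0.0, 'grip_width': 0.09418998781164016}
```

View pics/top0.png

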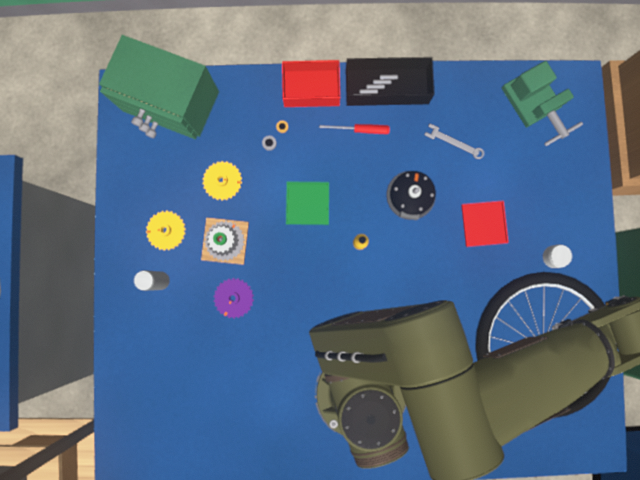

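View pics/scene0.png

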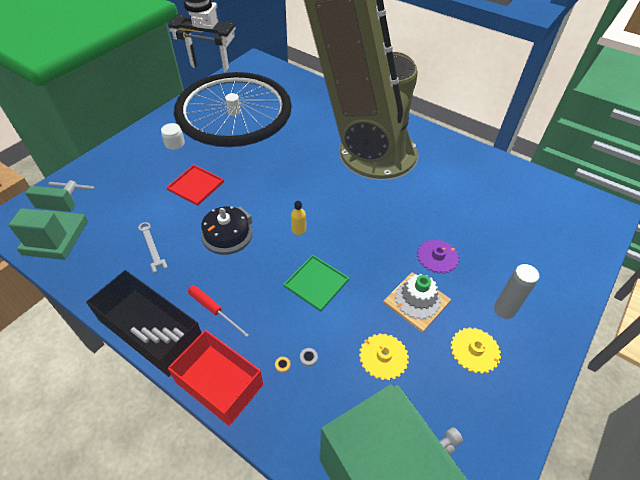

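The top view shows the stack on its wooden base at (222,239), the drive unit at (412,192) with its orange stripe upward at (417,177), and the bottle at (361,242). The shallow green tray is at (307,203) and the shallow red tray at (485,223).

Things that could be mistaken for the targets:
- **Drive sprocket:** it lies under the stack at (222,239). The look-alikes are yellow at (222,180) and (165,230), and purple at (233,298).
- **Red tray:** it is the shallow one at (485,223), not the deep red bin at (311,83).
- **Green tray:** it is at (307,203). The green box at (160,85) and the vice are not it.

Run:
```python
from h import *
a=cv2.imread("pics/top0.png"); d=np.load("pics/top0d.npy"); hsv=cv2.cvtColor(a,cv2.COLOR_BGR2HSV)
def blob(lo,hi,box,name,z,im=hsv):
    x0,y0,x1,y1=box; m=np.zeros(im.shape[:2],np.uint8); m[y0:y1,x0:x1]=cv2.inRange(im,lo,hi)[y0:y1,x0:x1]
    cs,_=cv2.findContours(m,cv2.RETR_EXTERNAL,cv2.CHAIN_APPROX_NONE); c=max(cs,key=cv2.contourArea)
    P=ray("top",c.reshape(-1,2),z); r=cv2.minAreaRect((P[:,:2]*1000).astype(np.float32)); print(name,[np.round(v,1) for v in r],'depth',d[m>0].mean().round(3)); return c
blob((45,80,60),(80,255,255),(275,170,340,235),"gtray",.012)
blob((0,120,80),(6,255,255),(450,190,520,255),"rtray",.012)
blob((8,60,80),(25,255,255),(190,205,260,275),"base",.012)
blob((45,80,40),(85,255,255),(205,222,240,258),"gboss",.096)
blob((20,120,60),(32,255,255),(345,225,375,255),"bottle",.06)
c=blob((3,150,120),(16,255,255),(390,165,440,190),"stripe",.065)
blob((0,0,0),(180,255,75),(380,165,440,225),"drum",.065)
for p in[(417,177),(405,200),(417,190),(222,239),(231,239)]:
    i=cams.camera_info("top");print(p, d[p[1],p[0]])
o=ray("top",[(320,240),(415,190)],.106);print(o)
cv2.imwrite("pics/c1.png",np.hstack([cv2.resize(a[205:275,190:260],(400,400),interpolation=2),cv2.resize(a[157:227,378:448],(400,400),interpolation=2)]))
```

```text
gtray [array([531.5, 136.1]), array([118. , 119.2]), np.float64(88.7)] depth 1.581
rtray [array([ 415.7, -382.2]), array([28.7, 11.3]), np.float64(88.7)] depth 1.569
base [array([430.7, 369.1]), array([119.3, 118.6]), np.float64(82.7)] depth 1.567
gboss [array([429.2, 368.1]), array([29.3, 29.5]), np.float64(89.7)] depth 1.488
bottle [array([416.1,  -7.7]), array([35.3, 35.3]), np.float64(88.8)] depth 1.496
stripe [array([ 590.5, -165.1]), array([10. , 20.3]), np.float64(73.9)] depth 1.537
drum [array([ 548.1, -152. ]), array([120.6, 116.1]), np.float64(88.0)] depth 1.534
(417, 177) 1.5365744
(405, 200) 1.5300512
(417, 190) 1.4863275
(222, 239) 1.5082124
(231, 239) 1.5127034
[[ 0.41890286  0.10181972  0.106     ]
 [ 0.54660842 -0.15316449  0.106     ]]
```

View pics/c1.png

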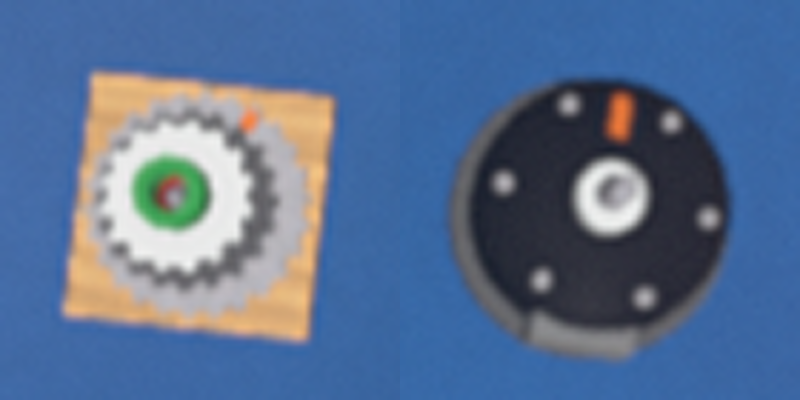

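The left crop shows the pale green-bossed disc on top, the dark red sprocket's teeth under it, and the grey steel disc lowest, with its orange mark at about (249,122) in the crop. That confirms the target. The right crop shows the drive unit, its stripe at (620,115) and its shaft at (612,195).

```bash
cat >> h.py <<'E'
def go(x,y,z,yaw,pose=None):
    """shift (mm) in tool axes and turn about tool z from measured pose; x,y,z in mm, yaw in deg, tool down"""
    o=ctrl.get_obs(); p=o['ee_pos']*1000; M=R.from_euler('xyz',o['eef_rot'])
    T=R.from_euler('xyz',[np.pi,0,np.radians(yaw)])
    s=M.inv().apply(np.array([x,y,z])-p); v=(M.inv()*T).as_rotvec()
    print("from",p.round(1),np.degrees(o['eef_rot']).round(2),"q",o['qpos'].round(2),"t",round(o['time_s'],1),"shift",s.round(1),"turn",v.round(4)); return s,v
E
python3 - <<'E'
from h import *
a=cv2.imread("pics/top0.png"); hsv=cv2.cvtColor(a,cv2.COLOR_BGR2HSV)
m=((hsv[...,0]<8)|(hsv[...,0]>170))&(hsv[...,1]>120)&(hsv[...,2]>80); m=m.astype(np.uint8)
m[:190]=0;m[255:]=0;m[:,:450]=0;m[:,525:]=0
c=max(cv2.findContours(m,0,1)[0],key=cv2.contourArea); print(cv2.minAreaRect((ray("top",c.reshape(-1,2),.012)[:,:2]*1000).astype(np.float32)))
i=cams.camera_info("wrist");T=np.linalg.inv(np.array(i['world_to_cam']));o=ctrl.get_obs();M=R.from_euler('xyz',o['eef_rot'])
print(i['fx'],M.inv().apply(T[:3,3]-o['ee_pos']).round(4),M.inv().apply(T[:3,2]).round(3),M.inv().apply(T[:3,0]).round(3))
go(548,-152,300,50)
E
```

```text
((463.5441589355469, -363.44024658203125), (119.42230224609375, 120.75559997558594), 3.7521605491638184)
411.2522658246952 [ 8.290e-02 -1.000e-04 -1.783e-01] [-0.285  0.001  0.959] [ 0.001  1.    -0.001]
from [ 197.2 -513.2  205. ] [-179.94   -0.     21.02] q [-1.27  0.3   1.52 -0.    1.32 -0.07] t 0.1 shift [ 457.  -211.4  -94.8] turn [-1.000e-03 -3.000e-04 -5.059e-01]
```

The manual's scale: shifts go in shares of 0.75 m and turns go in shares of pi rad. Converting my numbers, 457 mm / 750 = 0.6093, -106 mm / 750 = -0.1413, -0.506 rad / 3.1416 = -0.1611.

{"api": "arm_command", "payload": {"plan": [[[0.3067, -0.1413, -0.0133, 0, 0, -0.0796, -1], [0.6093, -0.2813, -0.0133, 0, 0, -0.1611, -1], [0.6093, -0.2813, -0.0133, 0, 0, -0.1611, -1], [0.6093, -0.2813, -0.0133, 0, 0, -0.1611, -1], [0.6093, -0.2813, -0.0133, 0, 0, -0.1611, -1], [0.6093, -0.2813, -0.0133, 0, 0, -0.1611, -1], [0.6093, -0.2813, -0.0133, 0, 0, -0.1611, -1], [0.6093, -0.2813, -0.0133, 0, 0, -0.1611, -1], [0.6093, -0.2813, -0.0133, 0, 0, -0.1611, -1], [0.6093, -0.2813, -0.0133, 0, 0, -0.1611, -1], [0.6093, -0.2813, -0.0133, 0, 0, -0.1611, -1], [0.6093, -0.2813, -0.0133, 0, 0, -0.1611, -1]]]}}

```text
time_s: 1.3
ee_pos: [0.5484, -0.1517, 0.2148]
eef_rot: [-3.141, 0.0, 0.875]
force: [-0.7, -0.3, -0.9]
grip_width: 0.0941
grip_force: 0.0
```

Run:
```python
from h import *
i=cams.camera_info("wrist"); a,d=cams.camera("wrist"); cv2.imwrite("pics/w1.png",a); np.save("pics/w1d.npy",d)
import pickle; pickle.dump(i,open("pics/w1.pkl","wb"))
go(430,369,230,135)
```

```text
from [ 547.8 -152.7  215. ] [-1.7995e+02  3.0000e-02  5.0040e+01] q [-0.34  0.34  1.45 -0.    1.35  0.36] t 1.4 shift [ 324.2 -425.4  -14.8] turn [-1.1000e-03 -2.0000e-04 -1.4828e+00]
```

View pics/w1.png

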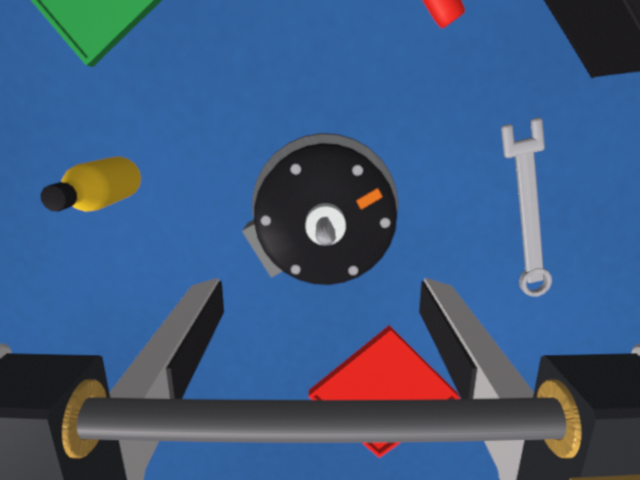

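The wrist view shows the drive unit: drum at (325,213), aluminium shoulder at (326,225), orange stripe at (370,198). The bottle stands at (95,187).

Run:
```python
from h import *
import pickle; i=pickle.load(open("pics/w1.pkl","rb")); a=cv2.imread("pics/w1.png"); d=np.load("pics/w1d.npy"); hsv=cv2.cvtColor(a,cv2.COLOR_BGR2HSV)
def hgt(m):
    v,u=np.nonzero(m); n=ray("",np.c_[u,v],0,i); T=np.linalg.inv(np.array(i['world_to_cam']));o=T[:3,3]; f=T[:3,2]
    dd=d[v,u]; q=n-o; s=dd/(q@f); P=o+q*s[:,None]; return np.median(P,0)
def get(m,z,name):
    c=max(cv2.findContours(m.astype(np.uint8),0,1)[0],key=cv2.contourArea)
    P=(ray("",c.reshape(-1,2),z,i)[:,:2]*1000).astype(np.float32); 
    print(name,cv2.fitEllipse(P),cv2.minEnclosingCircle(P),hgt(m).round(4)); return P
o=(hsv[...,0]>3)&(hsv[...,0]<18)&(hsv[...,1]>150)&(hsv[...,2]>120); o[:150]=0;o[260:]=0;o[:,:250]=0;o[:,400:]=0
z0=hgt(o)[2]
S=get(o,z0,"stripe"); sc=S.mean(0)
w=(hsv[...,1]<40)&(hsv[...,2]>190); w[:195]=0;w[255:]=0;w[:,:300]=0;w[:,355:]=0
P=get(w,.075,"shoulder")
k=(hsv[...,2]<70)&(hsv[...,1]<150); k[:135]=0;k[290:]=0;k[:,:245]=0;k[:,402:]=0; 
k=cv2.morphologyEx(k.astype(np.uint8),cv2.MORPH_CLOSE,np.ones((9,9)))>0
get(k,z0,"drum"); r=cv2.minAreaRect(S);print(r)
for c in[cv2.fitEllipse(P)[0]]: print(np.degrees(np.arctan2(*(cv2.minAreaRect(S)[0]-np.array(c))[::-1])))
```

```text
stripe ((588.8873901367188, -164.11952209472656), (9.55513858795166, 24.35517692565918), 81.52871704101562) ((588.923583984375, -164.04530334472656), 10.656450271606445) [ 0.589  -0.164   0.0619]
shoulder ((549.0123901367188, -156.04403686523438), (28.731706619262695, 29.156631469726562), 102.86111450195312) ((548.9273071289062, -156.02987670898438), 15.645591735839844) [ 0.5537 -0.1525  0.0743]
drum ((551.0849609375, -152.8300323486328), (117.98992919921875, 118.67285919189453), 134.60845947265625) ((548.780029296875, -151.02517700195312), 62.29780960083008) [ 0.554  -0.1474  0.0589]
((588.921630859375, -164.09461975097656), (9.18994426727295, 20.88796615600586), 81.44796752929688)
-11.404784784742306
```

Converted, -425 mm / 750 = -0.5667, 324 mm / 750 = 0.432, -1.483 rad / 3.1416 = -0.4721.

{"api": "arm_command", "payload": {"plan": [[[0.2133, -0.28, -0.02, 0, 0, -0.2355, -1], [0.432, -0.5667, -0.02, 0, 0, -0.4721, -1], [0.432, -0.5667, -0.02, 0, 0, -0.4721, -1], [0.432, -0.5667, -0.02, 0, 0, -0.4721, -1], [0.432, -0.5667, -0.02, 0, 0, -0.4721, -1], [0.432, -0.5667, -0.02, 0, 0, -0.4721, -1], [0.432, -0.5667, -0.02, 0, 0, -0.4721, -1], [0.432, -0.5667, -0.02, 0, 0, -0.4721, -1], [0.432, -0.5667, -0.02, 0, 0, -0.4721, -1], [0.432, -0.5667, -0.02, 0, 0, -0.4721, -1], [0.432, -0.5667, -0.02, 0, 0, -0.4721, -1], [0.432, -0.5667, -0.02, 0, 0, -0.4721, -1]]]}}

```text
time_s: 2.55
ee_pos: [0.43, 0.3705, 0.2302]
eef_rot: [-3.141, -0.0, 2.358]
force: [0.2, -2.0, 0.6]
grip_width: 0.0938
grip_force: 0.0
```

Run:
```python
from h import *
i=cams.camera_info("wrist"); a,d=cams.camera("wrist"); cv2.imwrite("pics/w2.png",a); np.save("pics/w2d.npy",d)
import pickle; pickle.dump(i,open("pics/w2.pkl","wb"))
go(430,369,76,135)
```

```text
from [430.7 368.8 230.2] [-179.97    0.    135.02] q [ 0.64  0.32  1.44 -0.    1.39 -0.14] t 2.6 shift [  0.6  -0.2 154.2] turn [-0.0005  0.      0.0004]
```

View pics/w2.png

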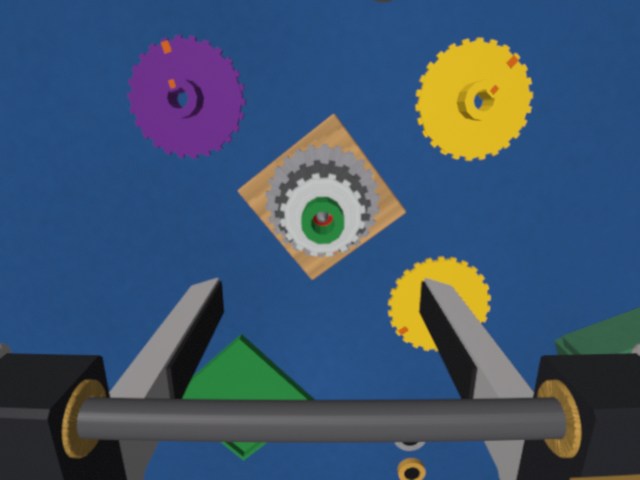

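Run:
```python
from h import *
import pickle; i=pickle.load(open("pics/w1.pkl","rb")); a=cv2.imread("pics/w1.png"); g=cv2.cvtColor(a,cv2.COLOR_BGR2GRAY)
B=[]
for u,v in[(296,169),(357,170),(385,223),(353,270),(295,270),(265,220)]:
    w=g[v-7:v+8,u-7:u+8].astype(float)-90; w[w<0]=0; y,x=np.mgrid[-7:8,-7:8]; B.append((u+(w*x).sum()/w.sum(),v+(w*y).sum()/w.sum()))
P=ray("",B,.062,i)[:,:2]*1000; print(P.round(1),P.mean(0)); print(np.linalg.norm(P-P.mean(0),axis=1).round(1)); c=P.mean(0)
A=np.c_[2*P,np.ones(6)]; s=np.linalg.lstsq(A,(P**2).sum(1),rcond=None)[0]; print("circfit",s[:2])
print(np.degrees(np.arctan2(P[:,1]-c[1],P[:,0]-c[0])).round(1), "stripe",np.degrees(np.arctan2(-164.1-c[1],588.9-c[0])))
i=pickle.load(open("pics/w2.pkl","rb")); a2=cv2.imread("pics/w2.png"); hsv=cv2.cvtColor(a2,cv2.COLOR_BGR2HSV)
m=cv2.inRange(hsv,(50,100,30),(80,255,255)); m[:190]=0;m[250:]=0;m[:,:295]=0;m[:,350:]=0
C=max(cv2.findContours(m,0,1)[0],key=cv2.contourArea); print("gboss",cv2.minEnclosingCircle((ray("",C.reshape(-1,2),.096,i)[:,:2]*1000).astype(np.float32)))
m=cv2.inRange(hsv,(8,60,80),(25,255,255)); m[:105]=0;m[290:]=0;m[:,:230]=0;m[:,410:]=0
C=max(cv2.findContours(m,0,1)[0],key=cv2.contourArea); print("base",cv2.minAreaRect((ray("",C.reshape(-1,2),.012,i)[:,:2]*1000).astype(np.float32)))
cv2.imwrite("pics/c2.png",np.hstack([cv2.resize(a2[135:265,255:390],(400,385),interpolation=2),cv2.resize(a[195:255,296:356],(385,385),interpolation=2)]))
```

```text
[[ 558.5 -107.2]
 [ 596.  -139.7]
 [ 586.6 -188.5]
 [ 539.7 -204.7]
 [ 502.1 -172.2]
 [ 511.5 -123.5]] [ 549.07640461 -155.96631473]
[49.7 49.7 49.7 49.7 49.7 49.7]
circfit [ 549.08508568 -155.95139736]
[  79.1   19.1  -41.  -100.9 -160.9  139.2] stripe -11.543489012801498
gboss ((428.10693359375, 372.86309814453125), 18.52362823486328)
base ((429.39459228515625, 371.68267822265625), (118.59066772460938, 118.80157470703125), 82.85157012939453)
```

View pics/c2.png

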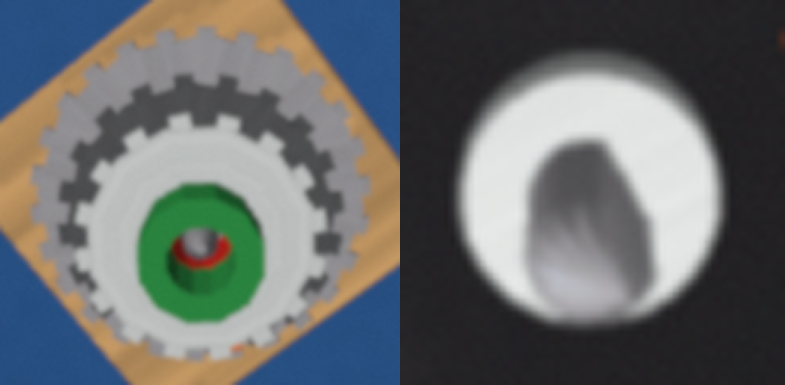

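The crops show the green boss with flats facing left and right, so the current yaw suits the grasp, and the round shoulder around the flatted shaft. The drive unit's axis comes out at (549,-156) by two methods, with yaw about -11.3 deg.

Converted, 153 mm / 750 = 0.204, 140 mm / 750 = 0.1867.

{"api": "arm_command", "payload": {"plan": [[[0.0053, 0.0013, 0.0667, 0, 0, 0, -0.3], [0.0053, 0.0013, 0.1333, 0, 0, 0, -0.3], [0.0053, 0.0013, 0.1867, 0, 0, 0, -0.3], [0.0053, 0.0013, 0.204, 0, 0, 0, -0.3], [0.0053, 0.0013, 0.204, 0, 0, 0, -0.3], [0.0053, 0.0013, 0.204, 0, 0, 0, -0.3], [0.0053, 0.0013, 0.204, 0, 0, 0, 1], [0.0053, 0.0013, 0.204, 0, 0, 0, 1], [0.0053, 0.0013, 0.204, 0, 0, 0, 1], [0.0053, 0.0013, 0.204, 0, 0, 0, 1], [0.0053, 0.0013, 0.204, 0, 0, 0, 1], [0.0053, 0.0013, 0.204, 0, 0, 0, 1]]], "squeeze": 40}}

```text
time_s: 3.8
ee_pos: [0.4289, 0.3726, 0.0779]
eef_rot: [3.141, 0.0, 2.356]
force: [-1.1, 0.0, 4.3]
grip_width: 0.0336
grip_force: 40.0
```

Converted, -239 mm / 750 = -0.3187, -135 mm / 750 = -0.18.

{"api": "arm_command", "payload": {"plan": [[[0, 0, -0.0533, 0, 0, 0, 1], [0, 0, -0.0933, 0, 0, 0, 1], [-0.06, -0.024, -0.1, 0, 0, 0, 1], [-0.12, -0.048, -0.1, 0, 0, 0, 1], [-0.18, -0.072, -0.1, 0, 0, 0, 1], [-0.24, -0.096, -0.1, 0, 0, 0, 1], [-0.2933, -0.116, -0.08, 0, 0, 0, 1], [-0.3187, -0.1267, -0.04, 0, 0, 0, 1], [-0.3187, -0.1267, 0.0133, 0, 0, 0, 1], [-0.3187, -0.1267, 0.0533, 0, 0, 0, 1], [-0.3187, -0.1267, 0.0533, 0, 0, 0, 1], [-0.3187, -0.1267, 0.0533, 0, 0, 0, 1]]]}}

```text
time_s: 5.0
ee_pos: [0.5304, 0.1363, 0.0379]
eef_rot: [-3.141, -0.0, 2.356]
force: [0.7, -0.5, -1.2]
grip_width: 0.0336
grip_force: 40.0
```

Run:
```python
from h import *
i=cams.camera_info("wrist"); a,d=cams.camera("wrist"); cv2.imwrite("pics/w3.png",a)
print(ctrl.get_obs()['grip_width']);go(531,136,14.5,135)
```

```text
0.033864519982939885
from [531.  136.4  38.9] [1.7993e+02 5.0000e-02 1.3500e+02] q [ 0.18  0.49  1.68  0.    0.97 -0.6 ] t 5.0 shift [-0.3 -0.4 24.4] turn [ 0.0012  0.0008 -0.0001]
```

View pics/w3.png

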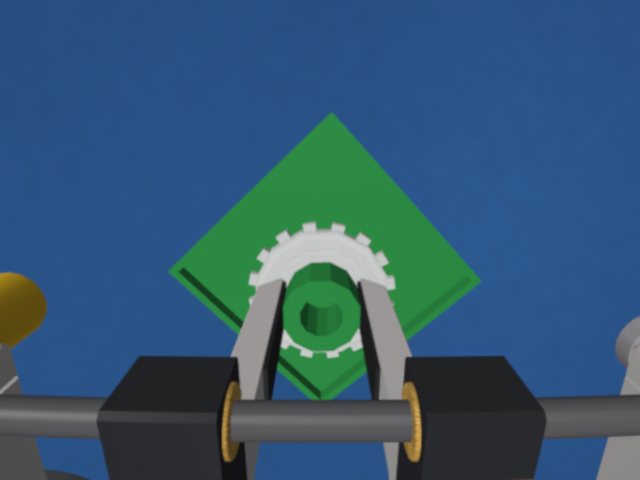

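The green sprocket hangs level over the shallow green tray, with the boss at (322,310) and the tray spanning about (170–480, 112–400). I'll lower it and release.

Converted, -161 mm / 750 = -0.2147, -140 mm / 750 = -0.1867.

{"api": "arm_command", "payload": {"plan": [[[0, 0, 0.02, 0, 0, 0, 1], [0, 0, 0.0293, 0, 0, 0, 1], [0, 0, 0.0333, 0, 0, 0, 1], [0, 0, 0.0333, 0, 0, 0, 1], [0, 0, 0.0333, 0, 0, 0, -0.1], [0, 0, 0.0333, 0, 0, 0, -0.1], [0, 0, 0.0333, 0, 0, 0, -0.1], [0, 0, -0.0133, 0, 0, 0, -0.3], [0, 0, -0.08, 0, 0, 0, -0.3], [0.06, 0.024, -0.1333, 0, 0, 0, -0.3], [0.12, 0.048, -0.1867, 0, 0, 0, -0.3], [0.18, 0.072, -0.2147, 0, 0, 0, -0.3]]]}}

```text
time_s: 6.25
ee_pos: [0.4826, 0.2483, 0.1873]
eef_rot: [3.14, 0.001, 2.355]
force: [-0.0, 0.5, -0.6]
grip_width: 0.0611
grip_force: 0.0
```

Run:
```python
from h import *
go(429.5,371,220,135)
```

```text
from [482.6 248.3 187.3] [1.7989e+02 5.0000e-02 1.3491e+02] q [ 0.41  0.3   1.57 -0.    1.27 -0.38] t 6.2 shift [124.4  49.1 -32.7] turn [ 0.0019  0.0008 -0.0016]
```

Converted, 104 mm / 750 = 0.1387, 52 mm / 750 = 0.0693.

{"api": "arm_command", "payload": {"plan": [[[0.0693, 0.0267, -0.0267, 0, 0, 0, -0.3], [0.1387, 0.0547, -0.0267, 0, 0, 0, -0.3], [0.1387, 0.0547, -0.0267, 0, 0, 0, -0.3], [0.1387, 0.0547, -0.0267, 0, 0, 0, -0.3], [0.1387, 0.0547, -0.0267, 0, 0, 0, -0.3], [0.1387, 0.0547, -0.0267, 0, 0, 0, -0.3], [0.1387, 0.0547, -0.0267, 0, 0, 0, -0.3]]]}}

```text
time_s: 6.95
ee_pos: [0.439, 0.3488, 0.205]
eef_rot: [-3.141, 0.0, 2.354]
force: [-0.3, 1.5, 0.4]
grip_width: 0.061
grip_force: 0.0
```

Run:
```python
from h import *
i=cams.camera_info("wrist"); a,d=cams.camera("wrist"); cv2.imwrite("pics/w4.png",a)
import pickle; pickle.dump(i,open("pics/w4.pkl","wb"))
hsv=cv2.cvtColor(a,cv2.COLOR_BGR2HSV); m=(((hsv[...,0]<8)|(hsv[...,0]>170))&(hsv[...,1]>120)&(hsv[...,2]>40)).astype(np.uint8)
m[:170]=0;m[290:]=0;m[:,:270]=0;m[:,370:]=0
C=max(cv2.findContours(m,0,1)[0],key=cv2.contourArea); c,r=cv2.minEnclosingCircle((ray("",C.reshape(-1,2),.068,i)[:,:2]*1000).astype(np.float32)); print(c,r)
u,v=map(int,C.reshape(-1,2).mean(0)); print(u,v)
cv2.imwrite("pics/c4.png",cv2.resize(a[v-90:v+60,u-75:u+75],(500,500),interpolation=2))
go(c[0],c[1],50,135); go(429.5,371,220,135)
t,_=cams.camera("top"); cv2.imwrite("pics/top4.png",t)
```

```text
(428.5508117675781, 371.9302673339844) 18.860002517700195
333 193
from [438.9 349.  205. ] [-179.99    0.    134.89] q [ 0.61  0.32  1.49 -0.    1.33 -0.18] t 7.0 shift [ 23.6   8.9 155. ] turn [-0.0001  0.     -0.002 ]
from [438.9 349.  205. ] [-179.99    0.    134.89] q [ 0.61  0.32  1.49 -0.    1.33 -0.18] t 7.0 shift [ 22.2   8.9 -15. ] turn [-0.0001  0.     -0.002 ]
```

View pics/c4.png

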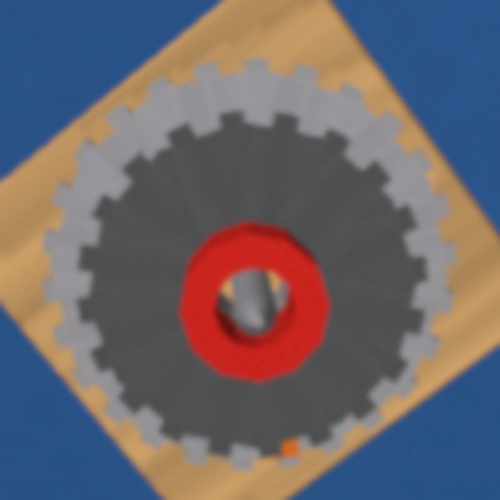

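The crop shows the red boss on its dark disc at centre (255,302), seemingly with corners toward left and right. The steel disc's orange mark is at (290,447). I'll measure the flat angle.

```bash
cat >> h.py <<'E'
def flats(P):
    """phase (deg, mod 30) of a 12-gon's flat normals from contour points: 12th harmonic of the radius"""
    c=cv2.minEnclosingCircle(P.astype(np.float32))[0]
    for _ in range(3):
        q=P-c; t=np.arctan2(q[:,1],q[:,0]); r=np.hypot(q[:,0],q[:,1])
        g=np.linspace(-np.pi,np.pi,720,endpoint=False); o=np.argsort(t); rr=np.interp(g,t[o],r[o],period=2*np.pi)
        c=c+2*np.array([(rr*np.cos(g)).mean(),(rr*np.sin(g)).mean()])
    h=(rr*np.exp(-12j*g)).mean(); hi=np.degrees(-np.angle(h)/12)  # corner azimuth
    return c,rr.mean(),(hi+15)%30,abs(h)*2
E
python3 - <<'E'
from h import *
import pickle
for n,z,red in(("w2",.096,0),("w4",.068,1)):
    i=pickle.load(open(f"pics/{n}.pkl","rb")); a=cv2.imread(f"pics/{n}.png"); a=cv2.resize(a,None,fx=4,fy=4,interpolation=cv2.INTER_CUBIC); hsv=cv2.cvtColor(a,cv2.COLOR_BGR2HSV)
    lo=150 if red else 110
    m=(((hsv[...,0]<8)|(hsv[...,0]>170))&(hsv[...,1]>120)&(hsv[...,2]>lo)) if red else ((hsv[...,0]>50)&(hsv[...,0]<80)&(hsv[...,1]>100)&(hsv[...,2]>95))
    m=m.astype(np.uint8); y0,y1,x0,x1=(170,290,270,370) if red else (190,250,295,350)
    m[:4*y0]=0;m[4*y1:]=0;m[:,:4*x0]=0;m[:,4*x1:]=0
    C=max(cv2.findContours(m,0,1)[0],key=cv2.contourArea).reshape(-1,2)
    print(n,flats(ray("",(C-1.5)/4,z,i)[:,:2]*1000))
E
```

```text
w2 (array([428.44808089, 372.48956354]), np.float64(17.286625678329766), np.float64(19.263405892375538), np.float64(0.13575938858810774))
w4 (array([429.0377618 , 371.83469026]), np.float64(17.48221706029579), np.float64(4.372335446805417), np.float64(0.16857440088719328))
```

Converted, 155 mm / 750 = 0.2067, 154 mm / 750 = 0.2053, 0.183 rad / 3.1416 = 0.0583.

{"api": "arm_command", "payload": {"plan": [[[0.0307, 0.012, 0.0533, 0, 0, 0.0318, -0.3], [0.0307, 0.012, 0.12, 0, 0, 0.0583, -0.3], [0.0307, 0.012, 0.18, 0, 0, 0.0583, -0.3], [0.0307, 0.012, 0.2053, 0, 0, 0.0583, -0.3], [0.0307, 0.012, 0.2067, 0, 0, 0.0583, -0.3], [0.0307, 0.012, 0.2067, 0, 0, 0.0583, -0.3], [0.0307, 0.012, 0.2067, 0, 0, 0.0583, 1], [0.0307, 0.012, 0.2067, 0, 0, 0.0583, 1], [0.0307, 0.012, 0.2067, 0, 0, 0.0583, 1], [0.0307, 0.012, 0.2067, 0, 0, 0.0583, 1], [0.0307, 0.012, 0.2067, 0, 0, 0.0583, 1]]]}}

```text
time_s: 8.15
ee_pos: [0.4286, 0.3727, 0.0507]
eef_rot: [3.141, 0.0, 2.173]
force: [0.1, -0.8, 5.1]
grip_width: 0.0337
grip_force: 40.0
```

Run:
```python
from h import *
go(463.5,-363,200,60)
```

```text
from [428.6 372.7  50.7] [179.94   0.   124.49] q [ 0.65  0.51  1.61 -0.    1.02  0.05] t 8.2 shift [-626.1 -387.8 -149.6] turn [ 9.0000e-04 -6.0000e-04  1.1256e+00]
```

Converted, -378 mm / 750 = -0.504, -336 mm / 750 = -0.448, 0.72 rad / 3.1416 = 0.2292.

{"api": "arm_command", "payload": {"plan": [[[0, 0, -0.06, 0, 0, 0, 1], [0, 0, -0.12, 0, 0, 0, 1], [0, 0, -0.1733, 0, 0, 0, 1], [-0.056, -0.0347, -0.2, 0, 0, 0.0255, 1], [-0.112, -0.0693, -0.2, 0, 0, 0.0509, 1], [-0.168, -0.104, -0.2, 0, 0, 0.0764, 1], [-0.224, -0.1387, -0.2, 0, 0, 0.1019, 1], [-0.28, -0.1733, -0.2, 0, 0, 0.1273, 1], [-0.336, -0.208, -0.2, 0, 0, 0.1528, 1], [-0.392, -0.2427, -0.2, 0, 0, 0.1783, 1], [-0.448, -0.2773, -0.2, 0, 0, 0.2037, 1], [-0.504, -0.312, -0.2, 0, 0, 0.2292, 1]]]}}

```text
time_s: 9.35
ee_pos: [0.4491, -0.0734, 0.2001]
eef_rot: [-3.142, -0.0, 1.45]
force: [0.1, 0.2, -2.1]
grip_width: 0.0334
grip_force: 40.0
```

Run:
```python
from h import *
go(463.5,-363,80,60)
```

```text
from [449.1 -73.4 200.1] [-1.800e+02 -1.000e-02  8.305e+01] q [-0.24  0.09  1.78  0.    1.27 -0.12] t 9.3 shift [-285.7   49.4  120. ] turn [-1.000e-04 -1.000e-04  4.023e-01]
```

Converted, -286 mm / 750 = -0.3813, -190 mm / 750 = -0.2533, 0.24 rad / 3.1416 = 0.0764.

{"api": "arm_command", "payload": {"plan": [[[-0.06, 0.0107, 0, 0, 0, 0.0255, 1], [-0.1267, 0.0213, 0, 0, 0, 0.0509, 1], [-0.1893, 0.0333, 0, 0, 0, 0.0764, 1], [-0.2533, 0.044, 0, 0, 0, 0.1019, 1], [-0.3173, 0.0547, 0.0133, 0, 0, 0.128, 1], [-0.3813, 0.0653, 0.0667, 0, 0, 0.128, 1], [-0.3813, 0.0653, 0.1333, 0, 0, 0.128, 1], [-0.3813, 0.0653, 0.1733, 0, 0, 0.128, 1], [-0.3813, 0.0653, 0.1867, 0, 0, 0.128, 1], [-0.3813, 0.0653, 0.1867, 0, 0, 0.128, 1], [-0.3813, 0.0653, 0.1867, 0, 0, 0.128, 1]]]}}

```text
time_s: 10.45
ee_pos: [0.4655, -0.3616, 0.0623]
eef_rot: [3.139, 0.001, 1.051]
force: [-0.6, -0.2, -1.4]
grip_width: 0.0339
grip_force: 40.0
```

Run:
```python
from h import *
i=cams.camera_info("wrist"); a,d=cams.camera("wrist"); cv2.imwrite("pics/w5.png",a)
hsv=cv2.cvtColor(a,cv2.COLOR_BGR2HSV); m=(((hsv[...,0]<8)|(hsv[...,0]>170))&(hsv[...,1]>120)&(hsv[...,2]>80)).astype(np.uint8)
C=max(cv2.findContours(m,0,1)[0],key=cv2.contourArea); print(cv2.minAreaRect((ray("",C.reshape(-1,2),.012,i)[:,:2]*1000).astype(np.float32)), ctrl.get_obs()['grip_width'])
go(463.5,-363,14.5,60)
```

```text
((462.759033203125, -363.0361328125), (119.41822052001953, 119.9245834350586), 3.6792423725128174) 0.033049497964320246
from [ 465.6 -361.8   62.6] [1.798e+02 4.000e-02 6.023e+01] q [-0.72  0.53  1.54  0.    1.06 -0.2 ] t 10.5 shift [-2.1 -1.4 48.1] turn [0.0034 0.0007 0.0041]
```

View pics/w5.png

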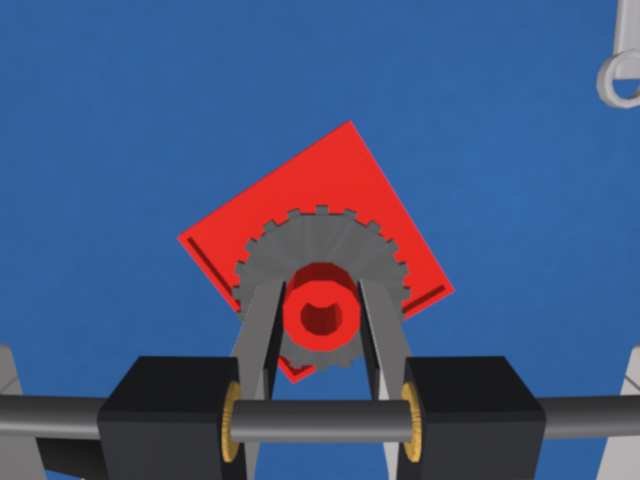

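The red sprocket hangs over the shallow red tray: boss at (322,315), tray spanning (180–455, 122–380).

Converted, -120 mm / 750 = -0.16, -90 mm / 750 = -0.12.

{"api": "arm_command", "payload": {"plan": [[[-0.0027, -0.0013, 0.04, 0, 0, 0, 1], [-0.0027, -0.0013, 0.0587, 0, 0, 0, 1], [-0.0027, -0.0013, 0.064, 0, 0, 0, 1], [-0.0027, -0.0013, 0.064, 0, 0, 0, 1], [-0.0027, -0.0013, 0.064, 0, 0, 0, -0.1], [-0.0027, -0.0013, 0.064, 0, 0, 0, -0.1], [-0.0027, -0.0013, 0.064, 0, 0, 0, -0.1], [-0.0027, -0.0013, 0.0133, 0, 0, 0, -0.3], [-0.0027, -0.0013, -0.0533, 0, 0, 0, -0.3], [-0.0027, -0.0013, -0.12, 0, 0, 0, -0.3], [-0.0027, -0.0013, -0.16, 0, 0, 0, -0.3], [-0.0027, -0.0013, -0.16, 0, 0, 0, -0.3]]]}}

```text
time_s: 11.7
ee_pos: [0.464, -0.3636, 0.1852]
eef_rot: [3.134, 0.002, 1.051]
force: [-0.3, -0.2, -0.1]
grip_width: 0.0611
grip_force: 0.0
```

Run:
```python
from h import *
a,d=cams.camera("wrist"); cv2.imwrite("pics/w6.png",a)
go(429.5,355,220,120)
```

```text
from [ 463.3 -363.   182.2] [1.7978e+02 4.0000e-02 6.0210e+01] q [-0.73  0.4   1.44  0.    1.3  -0.21] t 11.8 shift [ 606.3 -385.9  -39.8] turn [ 0.0031  0.0027 -1.0436]
```

Converted, 480 mm / 750 = 0.64, 120 mm / 750 = 0.16, -0.21 rad / 3.1416 = -0.0668.

{"api": "arm_command", "payload": {"plan": [[[0.0533, -0.0347, -0.0267, 0.001, 0, -0.0223, -0.3], [0.1067, -0.068, -0.0507, 0.001, 0, -0.0446, -0.3], [0.16, -0.1027, -0.0507, 0.001, 0, -0.0668, -0.3], [0.2133, -0.1373, -0.0507, 0.001, 0, -0.0891, -0.3], [0.2667, -0.1707, -0.0507, 0.001, 0, -0.1114, -0.3], [0.32, -0.2053, -0.0507, 0.001, 0, -0.1337, -0.3], [0.3733, -0.24, -0.0507, 0.001, 0, -0.156, -0.3], [0.4267, -0.2733, -0.0507, 0.001, 0, -0.1783, -0.3], [0.48, -0.3067, -0.0507, 0.001, 0, -0.2005, -0.3], [0.5333, -0.3413, -0.0507, 0.001, 0, -0.2228, -0.3], [0.5867, -0.376, -0.0507, 0.001, 0, -0.2451, -0.3], [0.64, -0.4093, -0.0507, 0.001, 0, -0.2674, -0.3]]]}}

```text
time_s: 12.95
ee_pos: [0.4338, 0.2084, 0.2168]
eef_rot: [-3.137, -0.001, 1.894]
force: [1.1, 0.2, -0.1]
grip_width: 0.0612
grip_force: 0.0
```

Run:
```python
from h import *
go(429.5,371,200,120)
```

```text
from [433.8 208.4 216.8] [-1.7974e+02 -6.0000e-02  1.0851e+02] q [0.37 0.14 1.69 0.   1.32 0.05] t 12.9 shift [155.5  47.6  16.7] turn [-0.0044 -0.0015 -0.2006]
```

Converted, 155 mm / 750 = 0.2067, 154 mm / 750 = 0.2053, -0.14 rad / 3.1416 = -0.0446.

{"api": "arm_command", "payload": {"plan": [[[0.06, 0.0187, 0.0067, -0.0013, 0, -0.0223, -0.3], [0.12, 0.0373, 0.0133, -0.0013, 0, -0.0446, -0.3], [0.176, 0.0547, 0.02, -0.0013, 0, -0.0637, -0.3], [0.2053, 0.0627, 0.0227, -0.0013, 0, -0.0637, -0.3], [0.2067, 0.0627, 0.0227, -0.0013, 0, -0.0637, -0.3], [0.2067, 0.0627, 0.0227, -0.0013, 0, -0.0637, -0.3], [0.2067, 0.0627, 0.0227, -0.0013, 0, -0.0637, -0.3], [0.2067, 0.0627, 0.0227, -0.0013, 0, -0.0637, -0.3], [0.2067, 0.0627, 0.0227, -0.0013, 0, -0.0637, -0.3]]]}}

```text
time_s: 13.85
ee_pos: [0.4309, 0.3678, 0.2014]
eef_rot: [3.14, -0.001, 2.09]
force: [-0.1, 0.5, -0.3]
grip_width: 0.0609
grip_force: 0.0
```

Run:
```python
from h import *
import pickle
i=cams.camera_info("wrist"); a,d=cams.camera("wrist"); cv2.imwrite("pics/w7.png",a);pickle.dump(i,open("pics/w7.pkl","wb"))
go(429.5,371,21.5,120)
p=proj("",[(.429,.371,.04)],i)[0]; print(p)
u,v=map(int,p); c=a[max(v-90,0):v+90,u-90:u+90]; cv2.imwrite("pics/c7.png",cv2.resize(c,None,fx=3.3,fy=3.3,interpolation=2)); print(max(v-90,0),u-90)
hsv=cv2.cvtColor(a,cv2.COLOR_BGR2HSV); o=((hsv[...,0]>3)&(hsv[...,0]<14)&(hsv[...,1]>170)&(hsv[...,2]>120)).astype(np.uint8)
n,l,st,ce=cv2.connectedComponentsWithStats(o)
for k in range(1,n):
    if st[k,4]>6: print(st[k],ce[k].round(1),ray("",[ce[k]],.017,i)[0].round(4),ray("",[ce[k]],.04,i)[0].round(4))
```

```text
from [430.8 367.9 201.4] [ 1.7989e+02 -8.0000e-02  1.1974e+02] q [0.64 0.34 1.48 0.   1.32 0.12] t 13.9 shift [  3.1  -0.  179.9] turn [ 0.002  -0.0013 -0.0045]
[321.11461216 211.71147623]
121 231
[480   0   8   6  31] [483.3   1.9] [0.4588 0.5821 0.017 ] [0.4544 0.573  0.04  ]
[470  32   5   7  25] [472.1  35. ] [0.4651 0.5568 0.017 ] [0.4603 0.5493 0.04  ]
[116  86  11  12  69] [121.1  91.3] [0.2324 0.3734 0.017 ] [0.2423 0.3776 0.04  ]
[132 123   7   8  33] [135.  126.8] [0.2546 0.3521 0.017 ] [0.2631 0.3576 0.04  ]
[328 223   4   5  16] [329.5 225.2] [0.4446 0.3592 0.017 ] [0.4411 0.3643 0.04  ]
[342 247   9   9  50] [345.9 250.8] [0.4702 0.3454 0.017 ] [0.4651 0.3514 0.04  ]
[475 299   5   4  13] [476.8 300.6] [0.6075 0.3648 0.017 ] [0.5937 0.3695 0.04  ]
[442 313   7   8  28] [444.8 316.3] [0.5897 0.3353 0.017 ] [0.577  0.3419 0.04  ]
```

View pics/c7.png

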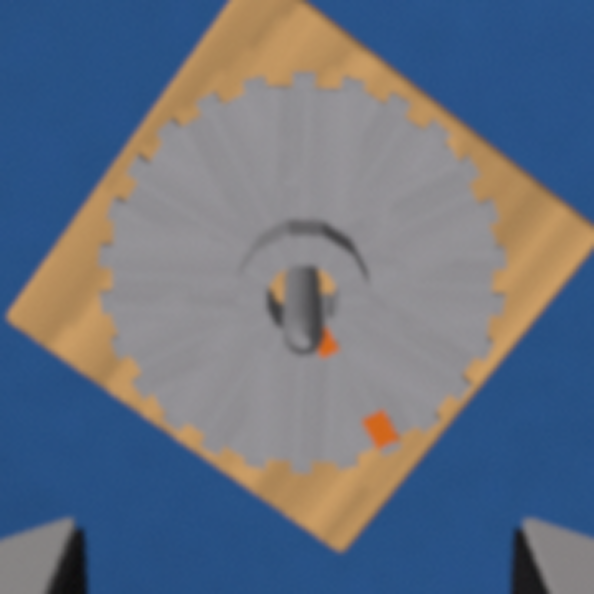

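The crop shows the steel sprocket alone, disc centre about (303,272). Its orange disc mark is at (381,429), its boss mark at (327,343), and the pin comes up through the bore.

Run:
```python
from h import *
import pickle
i=pickle.load(open("pics/w7.pkl","rb")); a=cv2.imread("pics/w7.png"); hsv=cv2.cvtColor(a,cv2.COLOR_BGR2HSV)
m=((hsv[...,1]<45)).astype(np.uint8); m[:135]=0;m[268:]=0;m[:,:255]=0;m[:,390:]=0
C=max(cv2.findContours(m,0,1)[0],key=cv2.contourArea).reshape(-1,2)
P=(ray("",C,.017,i)[:,:2]*1000).astype(np.float32); c=np.array(cv2.minEnclosingCircle(P)[0]); print(cv2.minEnclosingCircle(P),cv2.fitEllipse(P))
k=np.array([470.2,345.4]); b=np.array(cv2.fitEllipse(P)[0]); 
for q in(c,b): print(np.degrees(np.arctan2(*(k-q)[::-1])))
```

```text
((429.65069580078125, 371.6622314453125), 55.46165466308594) ((429.1725769042969, 372.0942077636719), (105.02011108398438, 107.45228576660156), 148.54962158203125)
-32.92958447453105
-33.04976092601238
```

Converted, 181 mm / 750 = 0.2413, 172 mm / 750 = 0.2293, 0.048 rad / 3.1416 = 0.0153.

{"api": "arm_command", "payload": {"plan": [[[0.0053, 0.0013, 0.0667, 0.0006, -0.0003, 0.0153, -0.3], [0.0053, 0.0013, 0.1333, 0.0006, -0.0003, 0.0153, -0.3], [0.0053, 0.0013, 0.1933, 0.0006, -0.0003, 0.0153, -0.3], [0.0053, 0.0013, 0.2293, 0.0006, -0.0003, 0.0153, -0.3], [0.0053, 0.0013, 0.2413, 0.0006, -0.0003, 0.0153, -0.3], [0.0053, 0.0013, 0.2413, 0.0006, -0.0003, 0.0153, -0.3], [0.0053, 0.0013, 0.2413, 0.0006, -0.0003, 0.0153, 1], [0.0053, 0.0013, 0.2413, 0.0006, -0.0003, 0.0153, 1], [0.0053, 0.0013, 0.2413, 0.0006, -0.0003, 0.0153, 1], [0.0053, 0.0013, 0.2413, 0.0006, -0.0003, 0.0153, 1], [0.0053, 0.0013, 0.2413, 0.0006, -0.0003, 0.0153, 1]]], "squeeze": 50}}

```text
time_s: 15.0
ee_pos: [0.4299, 0.373, 0.0209]
eef_rot: [3.141, -0.0, 2.043]
force: [-2.3, -1.6, 6.8]
grip_width: 0.0332
grip_force: 50.0
```

Run:
```python
from h import *
go(549,-156,200,138.7)
```

```text
from [429.9 373.   20.9] [ 1.7997e+02 -3.0000e-02  1.1705e+02] q [0.65 0.56 1.62 0.   0.96 0.18] t 15.0 shift [-525.2 -134.4 -179.4] turn [ 0.0006 -0.0004 -0.3779]
```

Converted, -355 mm / 750 = -0.4733, -179 mm / 750 = -0.2387, -0.27 rad / 3.1416 = -0.0859.

{"api": "arm_command", "payload": {"plan": [[[0, 0, -0.04, 0, 0, 0, 1], [0, 0, -0.1, 0, 0, 0, 1], [0, 0, -0.16, 0, 0, 0, 1], [0, 0, -0.2133, 0, 0, 0, 1], [-0.0533, -0.0133, -0.2387, 0, 0, -0.0095, 1], [-0.1133, -0.0293, -0.2387, 0, 0, -0.0223, 1], [-0.1733, -0.044, -0.2387, 0, 0, -0.0318, 1], [-0.2333, -0.06, -0.2387, 0, 0, -0.0446, 1], [-0.2933, -0.0747, -0.2387, 0, 0, -0.0541, 1], [-0.3533, -0.0907, -0.2387, 0, 0, -0.0637, 1], [-0.4133, -0.1053, -0.2387, 0, 0, -0.0732, 1], [-0.4733, -0.1213, -0.2387, 0, 0, -0.0859, 1]]]}}

```text
time_s: 16.2
ee_pos: [0.5099, 0.0134, 0.1989]
eef_rot: [-3.141, -0.001, 2.314]
force: [0.5, -0.2, -3.7]
grip_width: 0.0334
grip_force: 50.0
```

Run:
```python
from h import *
go(549,-156,190,138.7)
```

```text
from [509.9  13.4 198.9] [-1.7997e+02 -5.0000e-02  1.3259e+02] q [-0.05  0.22  1.64  0.    1.28 -0.79] t 16.2 shift [-151.2  -85.8    8.8] turn [-0.0006 -0.0009 -0.1066]
```

Converted, -270 mm / 750 = -0.36, -225 mm / 750 = -0.3, -0.107 rad / 3.1416 = -0.0341.

{"api": "arm_command", "payload": {"plan": [[[-0.06, -0.016, 0, 0, 0, -0.0064, 1], [-0.12, -0.032, 0, 0, 0, -0.0127, 1], [-0.18, -0.048, 0, 0, 0, -0.0191, 1], [-0.24, -0.0653, 0, 0, 0, -0.0255, 1], [-0.3, -0.0813, 0, 0, 0, -0.0318, 1], [-0.36, -0.0973, 0, 0, 0, -0.0341, 1], [-0.36, -0.0973, 0, 0, 0, -0.0341, 1], [-0.36, -0.0973, 0, 0, 0, -0.0341, 1], [-0.36, -0.0973, 0, 0, 0, -0.0341, 1], [-0.36, -0.0973, 0, 0, 0, -0.0341, 1]]]}}

```text
time_s: 17.2
ee_pos: [0.6386, -0.232, 0.1995]
eef_rot: [-3.141, -0.0, 2.421]
force: [-0.0, -0.0, -4.4]
grip_width: 0.0335
grip_force: 50.0
```

Run:
```python
from h import *
import pickle
i=cams.camera_info("wrist"); o=ctrl.get_obs(); a,d=cams.camera("wrist"); cv2.imwrite("pics/w8.png",a);pickle.dump((i,o),open("pics/w8.pkl","wb"))
go(549,-156,150,138.7)
```

```text
from [ 638.7 -232.1  199.6] [-1.8000e+02  1.0000e-02  1.3871e+02] q [-0.4   0.6   1.1  -0.    1.44 -1.25] t 17.2 shift [117.6  -2.   49.6] turn [-0.      0.0001  0.0002]
```

View pics/w8.png

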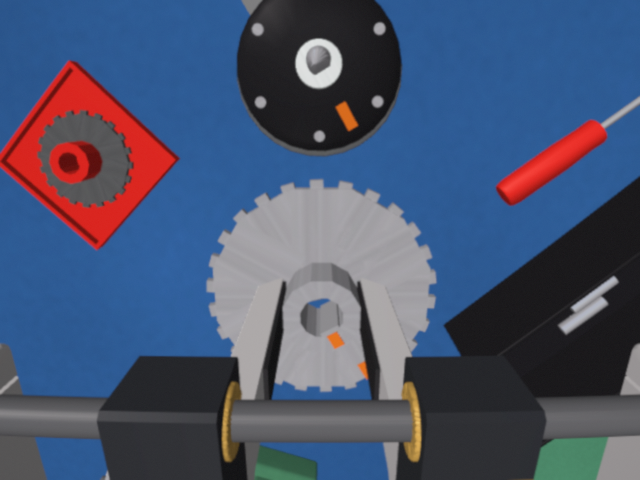

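The picture shows the drive unit's drum at (319,63) with stripe (346,116), and the held steel sprocket, disc centre about (322,285), boss mark (336,340). The red sprocket lies flat in its tray at (85,160).

Run:
```python
from h import *
import pickle
i,o=pickle.load(open("pics/w8.pkl","rb")); a=cv2.imread("pics/w8.png"); g=cv2.cvtColor(a,cv2.COLOR_BGR2GRAY); hsv=cv2.cvtColor(a,cv2.COLOR_BGR2HSV)
p=o['ee_pos']*1000; yaw=o['eef_rot'][2]; ex=np.array([np.cos(yaw),np.sin(yaw)]); ey=np.array([ex[1],-ex[0]])
loc=lambda q:(((q-p[:2])@ex).round(2),((q-p[:2])@ey).round(2))
def cf(P): s=np.linalg.lstsq(np.c_[2*P,np.ones(len(P))],(P**2).sum(1),rcond=None)[0]; return s[:2],np.sqrt(s[2]+s[:2]@s[:2])
B=[]
for u,v in[(257,29),(379,28),(377,102),(319,136),(260,102)]:
    w=g[v-8:v+9,u-8:u+9].astype(float)-90; w[w<0]=0; y,x=np.mgrid[-8:9,-8:9]; B.append((u+(w*x).sum()/w.sum(),v+(w*y).sum()/w.sum()))
P=ray("",B,.062,i)[:,:2]*1000; c,r=cf(P); print("unit",c,r,loc(c),np.hypot(*(P-c).T).round(1),np.degrees(np.arctan2(*(P-c).T[::-1])).round(1))
m=((hsv[...,0]>3)&(hsv[...,0]<18)&(hsv[...,1]>150)&(hsv[...,2]>120)).astype(np.uint8)
n,l,st,ce=cv2.connectedComponentsWithStats(m)
for k in range(1,n):
    if st[k,4]>15:
        s=ray("",[ce[k]],.062,i)[0,:2]*1000; bz=(p[2]+19.1)/1000; b=ray("",[ce[k]],bz,i)[0,:2]*1000; dz=(p[2]-3.9)/1000; e=ray("",[ce[k]],dz,i)[0,:2]*1000
        print(ce[k].round(1),st[k,4],"as stripe",np.degrees(np.arctan2(*(s-c)[::-1])).round(1),"boss-loc",loc(b),"disc-loc",loc(e))
m=((hsv[...,1]<45)&(hsv[...,2]>110)).astype(np.uint8); m[:165]=0; m[290:]=0; m[:,:200]=0; m[:,445:]=0
C=max(cv2.findContours(m,0,1)[0],key=cv2.contourArea).reshape(-1,2); C=C[C[:,1]<275]
D=ray("",C,dz,i)[:,:2]*1000; c2,r2=cf(D)
for _ in range(4):
    e=np.hypot(*(D-c2).T)-r2; K=D[np.abs(e)<3]; c2,r2=cf(K)
print("disc",c2,r2,loc(c2),len(K))
E=D[np.hypot(*(D-c2).T)>r2-0.5]; print(cf(E)[1],loc(cf(E)[0]))
```

```text
unit [ 548.80989829 -156.51107914] 49.64847426777802 (np.float64(117.28), np.float64(-2.53)) [49.6 49.7 49.6 49.6 49.7] [-160.9   79.1   19.1  -40.8 -100.9]
[346.3 115.8] 326 as stripe -10.8 boss-loc (np.float64(82.75), np.float64(9.07)) disc-loc (np.float64(82.67), np.float64(10.41))
[335.3 339.9] 140 as stripe -37.5 boss-loc (np.float64(-11.58), np.float64(5.96)) disc-loc (np.float64(-25.29), np.float64(6.85))
[363.4 368.6] 80 as stripe -32.3 boss-loc (np.float64(-26.29), np.float64(18.77)) disc-loc (np.float64(-42.12), np.float64(21.51))
disc [ 638.11686121 -231.91856372] 53.156730731889354 (np.float64(0.42), np.float64(-0.27)) 388
54.03634614425568 (np.float64(0.72), np.float64(-0.28))
```

Converted, 116.7 mm / 750 = 0.1556, -2.3 mm / 750 = -0.0031.

{"api": "arm_command", "payload": {"plan": [[[0.0533, -0.0013, 0, 0, 0, 0, 1], [0.1067, -0.0027, 0.0133, 0, 0, 0, 1], [0.1467, -0.0029, 0.04, 0, 0, 0, 1], [0.1556, -0.0031, 0.08, 0, 0, 0, 1], [0.1556, -0.0031, 0.1, 0, 0, 0, 1], [0.1556, -0.0031, 0.1, 0, 0, 0, 1], [0.1556, -0.0031, 0.1, 0, 0, 0, 1], [0.1556, -0.0031, 0.1, 0, 0, 0, 1], [0.1556, -0.0031, 0.1, 0, 0, 0, 1]]]}}

```text
time_s: 18.15
ee_pos: [0.55, -0.1579, 0.125]
eef_rot: [3.141, 0.001, 2.42]
force: [-0.7, -0.6, -2.7]
grip_width: 0.0334
grip_force: 50.0
```

Run:
```python
from h import *
p=np.array([638.7,-232.1]);y=np.radians(138.71);ex=np.array([np.cos(y),np.sin(y)]);ey=np.array([ex[1],-ex[0]])
t=p+116.7*ex-2.25*ey;print(t);go(*t,84,138.8); a,_=cams.camera("wrist"); cv2.imwrite("pics/w9.png",a)
cv2.imwrite("pics/c9.png",cv2.resize(a[240:400,240:400],(600,600),interpolation=2))
```

```text
[ 549.52932534 -156.78371172]
from [ 550.  -157.9  125. ] [1.7998e+02 5.0000e-02 1.3864e+02] q [-0.34  0.42  1.55 -0.    1.17 -1.19] t 18.1 shift [ 1.1  0.5 41. ] turn [ 0.0003  0.001  -0.0028]
```

View pics/c9.png

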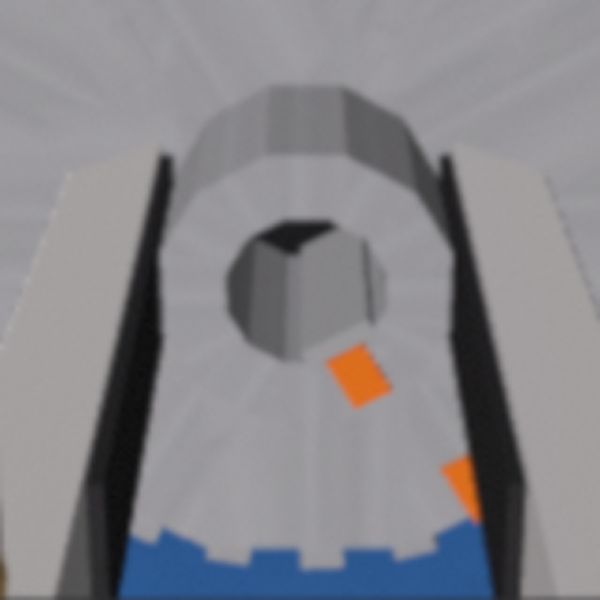

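The crop shows the boss held square between the pads, bore at (305,290), orange mark at (358,375).

Converted, 1 mm / 750 = 0.0013, 0.5 mm / 750 = 0.0007, 0.001 rad / 3.1416 = 0.0003.

{"api": "arm_command", "payload": {"plan": [[[0.0013, 0.0007, 0, 0, 0.0003, -0.001, 1], [0.0013, 0.0007, 0, 0, 0.0003, -0.001, 1], [0.0013, 0.0007, 0, 0, 0.0003, -0.001, 1], [0.0013, 0.0007, 0, 0, 0.0003, -0.001, 1]]]}}

```text
time_s: 18.6
ee_pos: [0.5492, -0.1567, 0.1241]
eef_rot: [-3.141, -0.001, 2.423]
force: [-0.2, 1.0, -3.2]
grip_width: 0.0335
grip_force: 50.0
```

Run:
```python
from h import *
go(549.53,-156.78,84,138.8); print(ctrl.get_obs()['force'])
```

```text
from [ 549.2 -156.7  124.1] [-1.7998e+02 -8.0000e-02  1.3881e+02] q [-0.34  0.42  1.55  0.    1.17 -1.19] t 18.6 shift [-0.4  0.2 40.1] turn [-0.0003 -0.0015  0.0002]
[-0.15656249  0.96842852 -3.20401724]
```

Converted, 20 mm / 750 = 0.0267, 17 mm / 750 = 0.0227.

{"api": "arm_command", "payload": {"plan": [[[-0.0003, 0, 0.0067, 0, 0, 0, 1], [-0.0003, 0, 0.012, 0, 0, 0, 1], [-0.0003, 0, 0.0173, 0, 0, 0, 1], [-0.0003, 0, 0.0227, 0, 0, 0, 1], [-0.0003, 0, 0.0267, 0, 0, 0, 1], [-0.0003, 0, 0.0267, 0, 0, 0, 1]]]}}

```text
time_s: 19.2
ee_pos: [0.5489, -0.1565, 0.1034]
eef_rot: [-3.141, -0.003, 2.423]
force: [-1.0, 2.2, -5.2]
grip_width: 0.0336
grip_force: 50.0
```

Converted, 19.5 mm / 750 = 0.026, 18.5 mm / 750 = 0.0247.

{"api": "arm_command", "payload": {"plan": [[[0, 0, 0.0067, 0, 0, 0, 1], [0, 0, 0.0133, 0, 0, 0, 1], [0, 0, 0.0187, 0, 0, 0, 1], [0, 0, 0.0227, 0, 0, 0, 1], [0, 0, 0.0247, 0, 0, 0, 1], [0, 0, 0.026, 0, 0, 0, 1], [0, 0, 0.026, 0, 0, 0, 1]]]}}

```text
time_s: 19.9
ee_pos: [0.5489, -0.1563, 0.0844]
eef_rot: [-3.141, -0.003, 2.423]
force: [-4.5, 4.3, -1.1]
grip_width: 0.0333
grip_force: 50.0
```

Converted, 1.5 mm / 750 = 0.002, 1 mm / 750 = 0.0013.

{"api": "arm_command", "payload": {"plan": [[[0, 0, 0.0013, 0, 0, 0, 1], [0, 0, 0.002, 0, 0, 0, 1], [0, 0, 0.002, 0, 0, 0, 1]]]}}

```text
time_s: 20.2
ee_pos: [0.5489, -0.1563, 0.0839]
eef_rot: [-3.141, -0.003, 2.423]
force: [-9.9, 6.2, 9.6]
grip_width: 0.0337
grip_force: 50.0
```

It makes contact at exactly the expected height. I'll release, back off and inspect.

Converted, -116 mm / 750 = -0.1547, -110 mm / 750 = -0.1467.

{"api": "arm_command", "payload": {"plan": [[[0, 0, 0.0007, 0, 0, 0, -0.2], [0, 0, 0.0007, 0, 0, 0, -0.2], [0, 0, 0.0007, 0, 0, 0, -0.2], [0, 0, -0.0267, 0, 0, 0, -0.3], [0, 0, -0.08, 0, 0, 0, -0.3], [0, 0, -0.1467, 0, 0, 0, -0.3], [0, 0, -0.1547, 0, 0, 0, -0.3], [0, 0, -0.1547, 0, 0, 0, -0.3], [0, 0, -0.1547, 0, 0, 0, -0.3], [0, 0, -0.1547, 0, 0, 0, -0.3]]]}}

```text
time_s: 21.2
ee_pos: [0.5489, -0.1568, 0.1973]
eef_rot: [-3.14, -0.004, 2.423]
force: [0.2, 0.4, -0.5]
grip_width: 0.0609
grip_force: 0.0
```

Run:
```python
from h import *
import pickle
i=cams.camera_info("wrist"); o=ctrl.get_obs(); a,d=cams.camera("wrist"); cv2.imwrite("pics/w10.png",a);pickle.dump((i,o),open("pics/w10.pkl","wb"))
hsv=cv2.cvtColor(a,cv2.COLOR_BGR2HSV);m=((hsv[...,0]>3)&(hsv[...,0]<18)&(hsv[...,1]>150)&(hsv[...,2]>120)).astype(np.uint8)
n,l,st,ce=cv2.connectedComponentsWithStats(m); c=np.array([549,-156.3])
for k in range(1,n):
    if st[k,4]>12:
        for z in(.062,.08,.103): 
            q=ray("",[ce[k]],z,i)[0,:2]*1000-c; print(ce[k].round(1),z,np.hypot(*q).round(1),np.degrees(np.arctan2(*q[::-1])).round(1))
go(463.5,-363,200,60)
cv2.imwrite("pics/c10.png",cv2.resize(a[130:330,220:420],(600,600),interpolation=2))
```

```text
[330.7 255.1] 0.062 26.6 -26.5
[330.7 255.1] 0.08 20.5 -23.2
[330.7 255.1] 0.103 13.0 -14.5
[352.6 282.8] 0.062 55.7 -14.6
[352.6 282.8] 0.08 48.3 -12.1
[352.6 282.8] 0.103 39.1 -7.6
from [ 548.9 -156.8  197.5] [-179.93   -0.21  138.81] q [-0.34  0.36  1.47  0.    1.32 -1.19] t 21.2 shift [ -71.5 -211.5   -2.5] turn [-0.0035 -0.0023  1.3755]
```

View pics/c10.png

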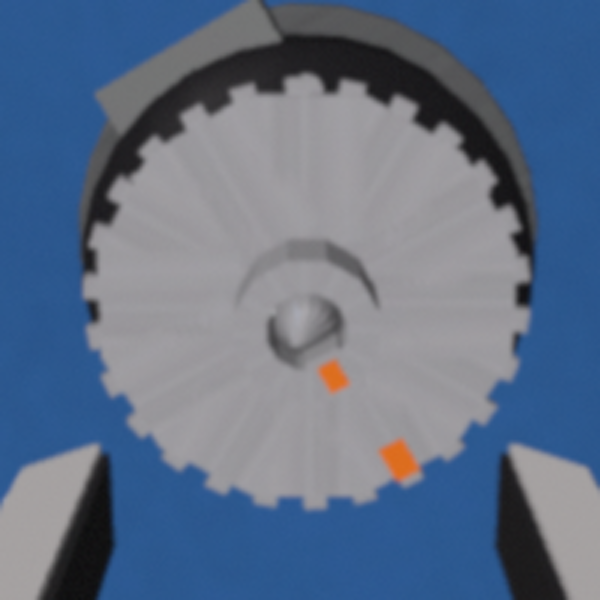

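The steel sprocket sits level, with the shaft tip visible in the bore at (305,320) of the crop. Its disc mark at (400,461) measures about -12 deg against the unit's -11.

Converted, -211 mm / 750 = -0.2813, -106 mm / 750 = -0.1413, -0.0035 rad / 3.1416 = -0.0011.

{"api": "arm_command", "payload": {"plan": [[[-0.016, -0.0467, -0.0027, 0, 0, 0.0446, -0.3], [-0.032, -0.0933, -0.0027, 0, 0, 0.0891, -0.3], [-0.048, -0.1413, -0.0027, -0.0003, -0.0003, 0.1337, -0.3], [-0.064, -0.188, -0.0027, -0.0003, -0.0003, 0.1783, -0.3], [-0.08, -0.2347, -0.0027, -0.0006, -0.0003, 0.2228, -0.3], [-0.0953, -0.2813, -0.0027, -0.0006, -0.0003, 0.2674, -0.3], [-0.0953, -0.2813, -0.0027, -0.001, -0.0006, 0.3119, -0.3], [-0.0953, -0.2813, -0.0027, -0.001, -0.0006, 0.3565, -0.3], [-0.0953, -0.2813, -0.0027, -0.001, -0.0006, 0.4011, -0.3], [-0.0953, -0.2813, -0.0027, -0.0011, -0.0006, 0.4377, -0.3], [-0.0953, -0.2813, -0.0027, -0.0011, -0.0006, 0.4377, -0.3], [-0.0953, -0.2813, -0.0027, -0.0011, -0.0006, 0.4377, -0.3]]]}}

```text
time_s: 22.45
ee_pos: [0.4641, -0.3627, 0.2004]
eef_rot: [3.14, -0.001, 1.051]
force: [-0.1, -0.5, 0.6]
grip_width: 0.0611
grip_force: 0.0
```

```bash
cat >> h.py <<'E'
def boss(i,a,kind,z,box):
    a=cv2.resize(a,None,fx=4,fy=4,interpolation=cv2.INTER_CUBIC); h=cv2.cvtColor(a,cv2.COLOR_BGR2HSV)
    m=(((h[...,0]<8)|(h[...,0]>170))&(h[...,1]>120)&(h[...,2]>150)) if kind=='r' else ((h[...,0]>50)&(h[...,0]<80)&(h[...,1]>100)&(h[...,2]>95))
    m=m.astype(np.uint8); y0,y1,x0,x1=box; m[:4*y0]=0;m[4*y1:]=0;m[:,:4*x0]=0;m[:,4*x1:]=0
    C=max(cv2.findContours(m,0,1)[0],key=cv2.contourArea).reshape(-1,2); return flats(ray("",(C-1.5)/4,z,i)[:,:2]*1000)
E
python3 - <<'E'
from h import *
import pickle
i,o=pickle.load(open("pics/w10.pkl","rb"))
i=cams.camera_info("wrist"); o=ctrl.get_obs(); a,d=cams.camera("wrist"); cv2.imwrite("pics/w11.png",a);pickle.dump((i,o),open("pics/w11.pkl","wb"))
# dark disc outline at z=.009 inside tray
hsv=cv2.cvtColor(a,cv2.COLOR_BGR2HSV); m=((hsv[...,1]<60)&(hsv[...,2]<140)).astype(np.uint8)
u,v=proj("",[(.4635,-.363,.009)],i)[0].astype(int); print(u,v); b=np.zeros_like(m); b[v-75:v+75,u-75:u+75]=m[v-75:v+75,u-75:u+75]
C=max(cv2.findContours(b,0,1)[0],key=cv2.contourArea).reshape(-1,2); P=(ray("",C,.009,i)[:,:2]*1000).astype(np.float32); print("disc",cv2.minEnclosingCircle(P))
go(463.5,-363,14.6,60.2)
E
```

```text
320 208
disc ((462.4934387207031, -364.01654052734375), 42.89289474487305)
from [ 464.2 -362.7  200.5] [ 1.7992e+02 -4.0000e-02  6.0220e+01] q [-0.73  0.39  1.41  0.    1.34 -0.21] t 22.5 shift [ -0.8  -0.7 185.9] turn [ 0.0014 -0.0008  0.0004]
```

Converted, 186 mm / 750 = 0.248, 100 mm / 750 = 0.1333.

{"api": "arm_command", "payload": {"plan": [[[-0.0013, -0.0013, 0.0667, 0, 0, 0, -0.3], [-0.0013, -0.0013, 0.1333, 0, 0, 0, -0.3], [-0.0013, -0.0013, 0.1933, 0, 0, 0, -0.3], [-0.0013, -0.0013, 0.2333, 0, 0, 0, -0.3], [-0.0013, -0.0013, 0.248, 0, 0, 0, -0.3], [-0.0013, -0.0013, 0.248, 0, 0, 0, -0.3], [-0.0013, -0.0013, 0.248, 0, 0, 0, 1], [-0.0013, -0.0013, 0.248, 0, 0, 0, 1], [-0.0013, -0.0013, 0.248, 0, 0, 0, 1], [-0.0013, -0.0013, 0.248, 0, 0, 0, 1], [-0.0013, -0.0013, 0.248, 0, 0, 0, 1], [-0.0013, -0.0013, 0.1333, 0, 0, 0, 1]]], "squeeze": 40}}

```text
time_s: 23.7
ee_pos: [0.4607, -0.3611, 0.0601]
eef_rot: [-3.133, -0.003, 1.048]
force: [0.3, -0.3, -1.1]
grip_width: 0.0333
grip_force: 40.0
```

Run:
```python
from h import *
go(429.5,371.8,200,124.5)
```

```text
from [ 460.7 -361.1   60.1] [-1.7953e+02 -1.6000e-01  6.0030e+01] q [-0.73  0.54  1.55  0.    1.07 -0.21] t 23.7 shift [ 619.7 -394.2 -134.9] turn [-0.0058 -0.0071 -1.1251]
```

Converted, 380 mm / 750 = 0.5067, 340 mm / 750 = 0.4533, -0.69 rad / 3.1416 = -0.2196.

{"api": "arm_command", "payload": {"plan": [[[0, 0, -0.0667, 0, 0, 0, 1], [0, 0, -0.1267, 0, 0, 0, 1], [0.0267, -0.0173, -0.1773, 0, 0, -0.0127, 1], [0.08, -0.0507, -0.18, 0, 0, -0.035, 1], [0.1333, -0.0853, -0.18, 0, 0, -0.0573, 1], [0.1867, -0.1187, -0.18, 0, 0, -0.0796, 1], [0.24, -0.1533, -0.18, 0, 0, -0.105, 1], [0.2933, -0.1867, -0.18, 0, 0, -0.1273, 1], [0.3467, -0.22, -0.18, 0, 0, -0.1496, 1], [0.4, -0.2547, -0.18, 0, 0, -0.1751, 1], [0.4533, -0.288, -0.18, 0, 0, -0.1974, 1], [0.5067, -0.3227, -0.18, 0, 0, -0.2196, 1]]]}}

```text
time_s: 24.9
ee_pos: [0.4425, 0.0888, 0.2]
eef_rot: [3.139, 0.001, 1.741]
force: [1.3, -0.0, -2.1]
grip_width: 0.0335
grip_force: 40.0
```

Run:
```python
from h import *
go(430,340,200,124.5)
```

```text
from [442.5  88.8 200. ] [1.7985e+02 6.0000e-02 9.9730e+01] q [ 0.12  0.08  1.79 -0.    1.26 -0.05] t 24.9 shift [ 2.497e+02  3.020e+01 -2.000e-01] turn [ 0.0023  0.0015 -0.4323]
```

Converted, 281 mm / 750 = 0.3747, 275 mm / 750 = 0.3667, -0.432 rad / 3.1416 = -0.1375.

{"api": "arm_command", "payload": {"plan": [[[0.064, 0.008, 0, 0.0006, 0.0003, -0.0223, 1], [0.128, 0.016, 0, 0.0006, 0.0003, -0.0477, 1], [0.192, 0.024, 0, 0.0006, 0.0003, -0.07, 1], [0.256, 0.032, 0, 0.0006, 0.0003, -0.0923, 1], [0.32, 0.04, 0, 0.0006, 0.0003, -0.1178, 1], [0.3667, 0.0453, 0.0267, 0.0006, 0.0003, -0.1375, 1], [0.3747, 0.0467, 0.08, 0.0006, 0.0003, -0.1375, 1], [0.3747, 0.0467, 0.1067, 0.0006, 0.0003, -0.1375, 1], [0.3747, 0.0467, 0.1067, 0.0006, 0.0003, -0.1375, 1], [0.3747, 0.0467, 0.1067, 0.0006, 0.0003, -0.1375, 1], [0.3747, 0.0467, 0.1067, 0.0006, 0.0003, -0.1375, 1], [0.3747, 0.0467, 0.1067, 0.0006, 0.0003, -0.1375, 1]]]}}

```text
time_s: 26.1
ee_pos: [0.4316, 0.3699, 0.1211]
eef_rot: [3.139, 0.0, 2.169]
force: [-0.2, -0.6, -2.0]
grip_width: 0.034
grip_force: 40.0
```

Run:
```python
from h import *
go(429.4,371.7,22.7,124.5)
```

```text
from [431.6 369.9 121.1] [1.7988e+02 1.0000e-02 1.2430e+02] q [ 0.64  0.42  1.56 -0.    1.16  0.05] t 26.1 shift [ 2.7 -1.1 98.4] turn [ 0.0022  0.0002 -0.0035]
```

Centre over the pin, then lower in stages with a force check.

Converted, 60 mm / 750 = 0.08, 50 mm / 750 = 0.0667, -0.003 rad / 3.1416 = -0.001.

{"api": "arm_command", "payload": {"plan": [[[0.0033, -0.0013, 0.0133, 0.0006, 0, -0.001, 1], [0.0033, -0.0013, 0.0267, 0.0006, 0, -0.001, 1], [0.0033, -0.0013, 0.04, 0.0006, 0, -0.001, 1], [0.0033, -0.0013, 0.0533, 0.0006, 0, -0.001, 1], [0.0033, -0.0013, 0.0667, 0.0006, 0, -0.001, 1], [0.0033, -0.0013, 0.08, 0.0006, 0, -0.001, 1], [0.0033, -0.0013, 0.08, 0.0006, 0, -0.001, 1]]]}}

```text
time_s: 26.8
ee_pos: [0.4282, 0.3708, 0.0578]
eef_rot: [-3.137, 0.0, 2.173]
force: [-0.5, 0.2, -1.3]
grip_width: 0.0332
grip_force: 40.0
```

Run:
```python
from h import *
go(429.4,371.7,22.7,124.5)
```

```text
from [428.2 370.8  57.8] [-1.7973e+02  2.0000e-02  1.2449e+02] q [ 0.65  0.5   1.61 -0.    1.04  0.05] t 26.8 shift [ 0.1  1.6 35.1] turn [-0.0046  0.0004 -0.0001]
```

Converted, -140 mm / 750 = -0.1867, -90 mm / 750 = -0.12, -0.003 rad / 3.1416 = -0.001.

{"api": "arm_command", "payload": {"plan": [[[0, 0.002, 0.02, -0.001, 0, 0, 1], [0, 0.002, 0.036, -0.001, 0, 0, 1], [0, 0.002, 0.044, -0.001, 0, 0, 1], [0, 0.002, 0.0467, -0.001, 0, 0, 1], [0, 0.002, 0.0467, -0.001, 0, 0, 1], [0, 0.002, 0.0467, -0.001, 0, 0, -0.2], [0, 0.002, 0.0467, -0.001, 0, 0, -0.2], [0, 0.002, 0.0467, -0.001, 0, 0, -0.2], [0, 0.002, 0.0133, -0.001, 0, 0, -0.3], [0, 0.002, -0.0533, -0.001, 0, 0, -0.3], [0, 0.002, -0.12, -0.001, 0, 0, -0.3], [0, 0.002, -0.1867, -0.001, 0, 0, -0.3]]]}}

```text
time_s: 28.0
ee_pos: [0.43, 0.3722, 0.2019]
eef_rot: [3.14, 0.0, 2.173]
force: [0.3, 0.4, 0.4]
grip_width: 0.0611
grip_force: 0.0
```

Run:
```python
from h import *
a,d=cams.camera("wrist"); cv2.imwrite("pics/w12.png",a)
go(531,136,200,135)
```

```text
from [432.1 373.8 210.7] [ 1.7927e+02 -2.0000e-02  1.2450e+02] q [ 0.65  0.34  1.46 -0.    1.33  0.05] t 28.1 shift [-252.   -53.3   10. ] turn [ 0.0127  0.0009 -0.1833]
```

View pics/w12.png

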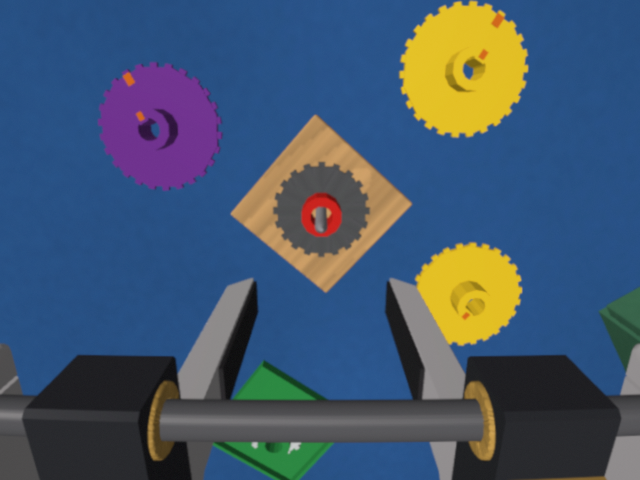

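The red sprocket sits on the spindle base with the pin through its bore at (321,215). The green one lies in its tray at (278,440).

Converted, -252 mm / 750 = -0.336, -135 mm / 750 = -0.18, -0.183 rad / 3.1416 = -0.0583.

{"api": "arm_command", "payload": {"plan": [[[-0.06, -0.012, 0, 0, 0, -0.0159, -0.3], [-0.12, -0.024, 0, 0, 0, -0.0318, -0.3], [-0.18, -0.036, 0, 0, 0, -0.0477, -0.3], [-0.24, -0.048, 0, 0, 0, -0.0583, -0.3], [-0.3, -0.0587, 0, 0, 0, -0.0583, -0.3], [-0.336, -0.0667, 0, 0, 0, -0.0583, -0.3], [-0.336, -0.0667, 0, 0, 0, -0.0583, -0.3], [-0.336, -0.0667, 0, 0, 0, -0.0583, -0.3], [-0.336, -0.0667, 0, 0, 0, -0.0583, -0.3], [-0.336, -0.0667, 0, 0, 0, -0.0583, -0.3]]]}}

```text
time_s: 29.05
ee_pos: [0.5314, 0.1374, 0.1996]
eef_rot: [3.141, 0.0, 2.357]
force: [-0.2, -0.3, -0.6]
grip_width: 0.061
grip_force: 0.0
```

Run:
```python
from h import *
i=cams.camera_info("wrist"); a,d=cams.camera("wrist"); cv2.imwrite("pics/w13.png",a); hsv=cv2.cvtColor(a,cv2.COLOR_BGR2HSV)
m=((hsv[...,1]<50)&(hsv[...,2]>120)).astype(np.uint8)
u,v=proj("",[(.531,.136,.009)],i)[0].astype(int); b=np.zeros_like(m); b[v-65:v+65,u-65:u+65]=m[v-65:v+65,u-65:u+65]
C=max(cv2.findContours(b,0,1)[0],key=cv2.contourArea).reshape(-1,2); P=(ray("",C,.009,i)[:,:2]*1000).astype(np.float32); print(u,v,"disc",cv2.minEnclosingCircle(P))
go(531,136.2,14,135)
```

```text
320 208 disc ((530.8148193359375, 135.2916259765625), 36.002845764160156)
from [531.5 137.2 199.6] [1.7995e+02 3.0000e-02 1.3506e+02] q [ 0.19  0.3   1.53  0.    1.31 -0.6 ] t 29.1 shift [ -0.3  -1.2 185.6] turn [0.0008 0.0004 0.001 ]
```

{"api": "arm_command", "payload": {"plan": [[[-0.0007, -0.0013, 0.0667, 0, 0, 0, -0.3], [-0.0007, -0.0013, 0.1333, 0, 0, 0, -0.3], [-0.0007, -0.0013, 0.1933, 0, 0, 0, -0.3], [-0.0007, -0.0013, 0.2333, 0, 0, 0, -0.3], [-0.0007, -0.0013, 0.2473, 0, 0, 0, -0.3], [-0.0007, -0.0013, 0.2473, 0, 0, 0, -0.3], [-0.0007, -0.0013, 0.2473, 0, 0, 0, 1], [-0.0007, -0.0013, 0.2473, 0, 0, 0, 1], [-0.0007, -0.0013, 0.2473, 0, 0, 0, 1], [-0.0007, -0.0013, 0.2473, 0, 0, 0, 1], [-0.0007, -0.0013, 0.2473, 0, 0, 0, 1]]]}}

```text
time_s: 30.2
ee_pos: [0.532, 0.1354, 0.015]
eef_rot: [3.14, 0.001, 2.356]
force: [-1.2, 0.1, 8.3]
grip_width: 0.0338
grip_force: 40.0
```

Run:
```python
from h import *
go(429.4,371.9,130,135)
```

```text
from [532.  135.4  15. ] [1.7990e+02 7.0000e-02 1.3498e+02] q [ 0.18  0.53  1.69  0.    0.92 -0.6 ] t 30.2 shift [ 239.7   94.8 -115.1] turn [ 0.0017  0.0012 -0.0003]
```

Converted, 239.5 mm / 750 = 0.3193, -115 mm / 750 = -0.1533, 0.001 rad / 3.1416 = 0.0003.

{"api": "arm_command", "payload": {"plan": [[[0, 0, -0.0533, 0, 0, 0, 1], [0, 0, -0.1133, 0, 0, 0, 1], [0.0533, 0.0213, -0.1533, 0, 0, 0, 1], [0.1093, 0.044, -0.1667, 0, 0, 0, 1], [0.1653, 0.0653, -0.1667, 0, 0, 0, 1], [0.2213, 0.088, -0.1667, 0, 0, 0, 1], [0.2733, 0.108, -0.1667, 0, 0, 0, 1], [0.3193, 0.1267, -0.1533, 0.0003, 0.0003, 0, 1], [0.3193, 0.1267, -0.1533, 0.0003, 0.0003, 0, 1], [0.3193, 0.1267, -0.1533, 0.0003, 0.0003, 0, 1], [0.3193, 0.1267, -0.1533, 0.0003, 0.0003, 0, 1], [0.3193, 0.1267, -0.1533, 0.0003, 0.0003, 0, 1]]]}}

```text
time_s: 31.4
ee_pos: [0.43, 0.371, 0.1294]
eef_rot: [3.141, -0.0, 2.354]
force: [-0.1, -0.4, -2.7]
grip_width: 0.0336
grip_force: 40.0
```

Run:
```python
from h import *
go(429.4,371.9,51,135)
```

```text
from [430.  371.  129.4] [ 1.7999e+02 -3.0000e-02  1.3489e+02] q [ 0.65  0.41  1.56  0.    1.18 -0.14] t 31.4 shift [ 1.1  0.2 78.4] turn [ 0.0001 -0.0005 -0.0019]
```

Converted, 77 mm / 750 = 0.1027, 75 mm / 750 = 0.1.

{"api": "arm_command", "payload": {"plan": [[[0.0013, 0, 0.02, 0, 0, 0, 1], [0.0013, 0, 0.04, 0, 0, 0, 1], [0.0013, 0, 0.056, 0, 0, 0, 1], [0.0013, 0, 0.0707, 0, 0, 0, 1], [0.0013, 0, 0.084, 0, 0, 0, 1], [0.0013, 0, 0.0933, 0, 0, 0, 1], [0.0013, 0, 0.1, 0, 0, 0, 1], [0.0013, 0, 0.1027, 0, 0, 0, 1], [0.0013, 0, 0.1027, 0, 0, 0, 1]]]}}

```text
time_s: 32.3
ee_pos: [0.4286, 0.3726, 0.052]
eef_rot: [-3.141, -0.001, 2.356]
force: [0.0, -1.0, -1.6]
grip_width: 0.0337
grip_force: 40.0
```

Converted, -145 mm / 750 = -0.1933, -110 mm / 750 = -0.1467.

{"api": "arm_command", "payload": {"plan": [[[0, 0, 0.0013, 0, 0, 0, 1], [0, 0, 0.0013, 0, 0, 0, 1], [0, 0, 0.0013, 0, 0, 0, -0.2], [0, 0, 0.0013, 0, 0, 0, -0.2], [0, 0, 0.0013, 0, 0, 0, -0.2], [0, 0, -0.0267, 0, 0, 0, -0.3], [0, 0, -0.0867, 0, 0, 0, -0.3], [0, 0, -0.1467, 0, 0, 0, -0.3], [0, 0, -0.1933, 0, 0, 0, -0.3], [-0.04, 0, -0.1933, 0, 0, 0, -0.3], [-0.08, 0, -0.1933, 0, 0, 0, -0.3], [-0.08, 0, -0.1933, 0, 0, 0, -0.3]]]}}

```text
time_s: 33.5
ee_pos: [0.4729, 0.3282, 0.1972]
eef_rot: [3.141, 0.0, 2.353]
force: [0.1, 0.3, -0.5]
grip_width: 0.0611
grip_force: 0.0
```

Run:
```python
from h import *
a,d=cams.camera("wrist"); s,_=cams.camera("scene"); print(ctrl.get_obs()['time_s'],ctrl.get_obs()['force'])
cv2.imwrite("pics/fin.png",np.hstack([cv2.resize(a[60:280,210:430],(400,400)),s[150:350,170:370].repeat(2,0).repeat(2,1)])); cv2.imwrite("pics/fs.png",s[140:350,150:490].repeat(2,0).repeat(2,1))
```

```text
33.6 [-0.32461611 -0.09558029  0.57779169]
```

View pics/fs.png

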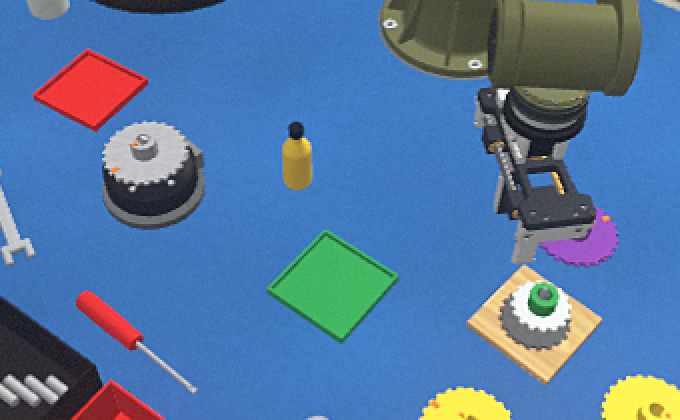

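The scene shows the steel sprocket level on the drive unit at (147,150), and green over red on the spindle at (543,305). Both trays are empty and the bottle is standing at (297,160).

```bash
python3 -c "
from station import ctrl
print(ctrl.hand_in())"
```

```text
the job is handed in; nothing more can be done
None
```

The job is handed in after about 34 s of robot time: the steel sprocket is seated fully home on the drive unit, its orange mark about 1 deg from the unit's, the red and green sprockets are back on the spindle with green on top, and the bottle is still standing.

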